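# Pack the water test kit into its case

## Task

Pack the water test kit away in its open case: stand the dropper bottle, the sample pot, the square bottle and the colour comparator upright, each fully down in the pocket that matches its own shape and size. Set them down, do not drop them, and leave the glass beaker and the camera where they are.

Things in the scene. Friction and masses are not known exactly. Their poses are not given: they have to be found in the camera images.
- dropper_bottle: Small round white plastic dropper bottle: body 32 mm in diameter and 58 mm high with a paper label, then a narrow ribbed cap (19 mm) with a pointed tip, 89 mm in all; about 45 g. Grip it round the body, between 33 and 58 mm above its underside. Loose, upright. Origin: centre of its underside, z up.
- sample_pot: Wide round sample pot, body cloudy clear plastic 52 mm in diameter, wide white ribbed screw lid 57 mm in diameter from 52 mm to 71 mm above the underside (its top); about 75 g. Grip it round the lid. Loose, upright. Origin: centre of its underside, z up.
- square_bottle: Square white plastic reagent bottle: body 38 x 38 mm and 60 mm high, its sides along x and y, with a round ribbed cap (25 mm) up to 82 mm; about 85 g. Grip two opposite sides of the body, between 33 and 60 mm above its underside. Loose, upright. Origin: centre of its underside, z up.
- comparator: Colour comparator: an upright oblong clear block 60 mm (along its x) by 28 mm (along its y) and 64 mm high, yellow to orange steps on its front, with two round white caps (21 mm) side by side on top up to 74 mm; about 80 g. Grip it across the 28 mm, between 33 and 64 mm above its underside. Either way round is right. Loose, upright. Origin: centre of its underside, z up.
- insert_small_round: Light grey fixed plastic insert, 96 x 96 x 52 mm high, in the open black case; round pocket 44 mm in diameter for the dropper bottle, 24 mm deep, dark floor 28 mm above the origin. Origin: centre of its underside (6 mm above the table); x, y along its sides. The four inserts lie 2 x 2, sides parallel, 98 mm apart, any one in any place; the case's rim (60 mm above the table) is 2 mm above their tops.
- insert_large_round: Light grey fixed plastic insert, 96 x 96 x 52 mm high, in the open black case; round pocket 64 mm in diameter for the sample pot, 24 mm deep, dark floor 28 mm above the origin. Origin: centre of its underside (6 mm above the table); x, y along its sides. The four inserts lie 2 x 2, sides parallel, 98 mm apart, any one in any place; the case's rim (60 mm above the table) is 2 mm above their tops.
- insert_square: Light grey fixed plastic insert, 96 x 96 x 52 mm high, in the open black case; square pocket 50 x 50 mm for the square bottle, 24 mm deep, dark floor 28 mm above the origin. Origin: centre of its underside (6 mm above the table); x, y along its sides. The four inserts lie 2 x 2, sides parallel, 98 mm apart, any one in any place; the case's rim (60 mm above the table) is 2 mm above their tops.
- insert_oblong: Light grey fixed plastic insert, 96 x 96 x 52 mm high, in the open black case; oblong pocket 72 (along x) x 40 mm for the comparator, 24 mm deep, dark floor 28 mm above the origin. Origin: centre of its underside (6 mm above the table); x, y along its sides. The four inserts lie 2 x 2, sides parallel, 98 mm apart, any one in any place; the case's rim (60 mm above the table) is 2 mm above their tops.
- beaker: Empty glass beaker, 84 mm in diameter, 112 mm high, standing loose on the table beside the kit; not part of the job. Origin: centre of its underside.
- camera: Black digital camera, about 105 mm wide, 75 mm deep and 81 mm high, standing loose on the table beyond the kit; not part of the job. Origin: centre of the underside of its main body.

How it is judged:
By the outcome, as a careful person would: the job done as asked, in the order asked, and still so for the second after the job is handed in, with the robot touching nothing.
It also fails if it takes over 102 s, if anything falls off the work surface, if the arm or the gripper's body presses on something with over 40 N, if the wrist force passes 120 N, or if a joint passes its speed limit or range.

## Robot

A 7-joint arm with a two-finger parallel gripper is mounted at the origin on the work surface. World frame = base frame: x ahead of the robot, y to its left, z up, the work surface at z = 0. Lengths are in m, angles in rad, forces in N, time in s.
With the tool pointing down it reaches from about 0.425 to 0.95 m from the base axis. Payload 4.7 kg.
Tool frame: the origin (TCP) lies midway between the tips of the shut fingers; the grasp point (between the pads) lies 19 mm behind it (bot.grip_point_offset is the distance from the TCP to the grasp point, in m); x points along the fingers, y is the direction in which the jaws open and shut, and the axes are right-handed (so a half turn about x gives the same grasp; the last joint's range is limited). The gripper opens to 85 mm and grips with 20 to 120 N. Pads are 22 mm wide; open, the fingers measure 114 mm over their backs; the gripper's body (76 mm by 85 mm) begins 54 mm behind the grasp point. The pads swing forward as they close: fully open they stand 13 mm farther back than shut.
Start: joints at [-1.15, 0.469, -0.049, 1.532, 0.024, 1.141, -0.082], TCP at [0.293, 0.608, 0.231] pointing down, gripper open.
Joint ranges: [-2.59, 2.59], [-0.33, 1.99], [-1.39, 1.29], [0.1, 2.45], [-1.04, 4.18], [0.21, 1.99], [-2.66, 2.66]. Speed limits (rad/s): [2.57, 2.57, 3.14, 3.14, 3.14, 3.14, 3.14].

## Interface

Orientations are given as a unit quaternion [x, y, z, w].
In Python, from bench import readout, imaging, bot gives the robot as it stands.
- The arm moves only by the tool servo_tool, never from a script. Its argument "moves" is a list of rows, each an object with "delta_pos": the shift along the world's x, y, z in mm, a list of three; "dr": the turn, a rotation vector about the world's x, y, z in rad, a list of three; "claw": the finger opening in mm, from 0 to 85.4. In form: [{"delta_pos": [x, y, z], "dr": [ax, ay, az], "claw": claw}, ...]. A call has 1 to 12 rows; each row is the pose to reach, as a shift and turn from the pose commanded when the call began; what a row does not reach only later rows make up. A row lasts 1/12 s, in which the tool goes at most 41.7 mm and 7.16 degrees, less where a joint would pass 70% of its speed; a pose out of reach is approached as far as the arm can. A call with a gripper value outside its range is refused whole. The fingers move at their own pace and stop on an object; "force" is the grip in N (left out, the last holds). Time passes only in rows, so rows that repeat a pose let the fingers close. It gives the time, the measured TCP pose, the force and the opening at its end, in the units of the state.
- readout.get_obs(): the state, without advancing time (a new reading comes with each control period).
- imaging.read_camera(name): name is "scene" or "side" or "wrist"; returns (picture, depth): 480x640x3 uint8, red, green, blue; 480x640 float32, m along the optical axis (not along the pixel's ray), 0 where there is no reading.
- imaging.camera_params(name): a dict with "K" (3x3 intrinsics, pixels), "R" (3x3) and "t" (3): a world point X has camera coordinates R X + t; the wrist camera has in their place "mount" (4x4, takes a point from camera to tool coordinates, whose origin is the TCP and whose axes are the tool frame's). Camera axes: x right, y down, z forward; pixel columns grow to the right and rows downward; lengths in m; the calibration is good to about 2 mm. The wrist camera is an equidistant fisheye: a pixel r from the principal point sees the ray r / f radians off the axis. A picture is of the moment at which its call begins: read the wrist's pose just before it. camera_params takes no time and is no camera call.
- bot.job_done(): hands the job in, once; it reports no verdict.
The state is a dict: "clock": time; "qpos": joint angles; "joint_velocities": joint speeds; "effort": joint torques, N m; "position": TCP position; "eef_rot": TCP orientation; "ft_force": force on the tool from outside, world axes, zero at the start; "moment": the same for the moment, N m; "finger_gap": opening from 0.0 (shut) to 1.0 (fully open).
Only numpy, scipy, OpenCV 4.12 (cv2) and the standard library are available. Lean on these libraries where they do the work, as an engineer would, in place of code of your own. Each camera call takes 0.05 s, during which the arm holds its last target.

## Working session

There is one attempt and no reset: what is moved stays moved. The work goes in short steps, Python scripts to look and compute and a tool call to move; the robot and the scene stay as the last step left them, time stands still between calls to the robot, and variables do not carry over. Pictures are saved under pics/ and viewed, and the job is handed in when it is done.

Besides the shell and the picture viewer there is one more tool, called after "Request:" in YAML: its name, and indented under it one key for each argument. servo_tool: Moves the arm, as the interface text tells. Its arguments: {"type":"object","properties":{"moves":{"type":"array","items":{"type":"object","properties":{"delta_pos":{"type":"array","items":{"type":"number"}},"dr":{"type":"array","items":{"type":"number"}},"claw":{"type":"number"}}}},"force":{"type":"number"}},"required":["moves"]}

```bash
mkdir -p pics; cat > h.py <<'E'
import numpy as np, cv2
from bench import readout, imaging, bot
def save(n,f):
    p,d=imaging.read_camera(n); cv2.imwrite(f'pics/{f}.png',p[:,:,::-1]); np.savez(f'pics/{f}.npz',p=p,d=d); return p,d
def world(n,uv,d):
    c=imaging.camera_params(n);K,R,t=map(np.array,(c['K'],c['R'],c['t']))
    r=np.linalg.inv(K)@np.array([uv[0],uv[1],1.]);return R.T@(r*d-t)
def plane(n,uv,z):
    c=imaging.camera_params(n);K,R,t=map(np.array,(c['K'],c['R'],c['t']))
    r=R.T@np.linalg.inv(K)@np.array([uv[0],uv[1],1.]);C=-R.T@t
    return C+r*(z-C[2])/r[2]
def cloud(n,d):
    c=imaging.camera_params(n);K,R,t=map(np.array,(c['K'],c['R'],c['t']))
    v,u=np.mgrid[0:480,0:640];r=np.stack([u,v,np.ones_like(u)],-1)@np.linalg.inv(K).T*d[...,None]
    return (r-t)@R
E
python3 - <<'E'
from h import *
s=readout.get_obs();print(s)
for n in('scene','side','wrist'):
    p,d=save(n,n+'0');print(n,imaging.camera_params(n),(d>0).mean())
print(bot.grip_point_offset)
E
```

```text
{'clock': 0.0, 'qpos': array([-1.14988613,  0.46948561, -0.04854589,  1.53370475,  0.02408388,
        1.14099336, -0.08229426]), 'joint_velocities': array([-3.13862108e-05, -2.13687737e-04, -2.17215052e-03,  8.35221834e-04,
       -1.10434532e-03,  2.62263944e-06,  2.55949596e-04]), 'effort': array([ 4.24260015e-04, -5.10311401e+01, -4.62232658e-02, -2.37716478e+01,
        1.06830438e-02,  7.49253872e-03, -1.38560651e-05]), 'position': array([0.29324375, 0.60732111, 0.2302269 ]), 'eef_rot': array([ 0.15700167,  0.68942718, -0.15839626,  0.68916708]), 'ft_force': array([ 0.3951785 ,  1.34826475, -0.33101393]), 'moment': array([-2.30746156e-02, -1.03975817e-03, -8.69502731e-05]), 'finger_gap': 0.9991341003677683}
scene {'K': array([[528.20310945,   0.        , 320.61417492],
       [  0.        , 528.20310945, 244.0734825 ],
       [  0.        ,   0.        ,   1.        ]]), 'R': array([[ 0.76588513,  0.64296545,  0.00392383],
       [ 0.38755461, -0.45675919, -0.80073245],
       [-0.51305105,  0.61478978, -0.5990093 ]]), 't': array([-0.41792779, -0.25814507,  1.34673028])} 0.9960
[... 245 characters left out ...]
801199, -0.61697236, -0.77294085],
       [ 0.14571791,  0.75941427, -0.63407906]]), 't': array([-0.60292318,  0.07064372,  0.85391285])} 0.9957584635416666
wrist {'K': array([[371.64829954,   0.        , 315.39776043],
       [  0.        , 371.64829954, 237.27875409],
       [  0.        ,   0.        ,   1.        ]]), 'mount': array([[ 3.34323070e-04, -2.98233806e-01,  9.54492790e-01,
        -1.42401284e-01],
       [ 9.99999927e-01,  2.78035501e-04, -2.63389585e-04,
         1.51595436e-03],
       [-1.86831202e-04,  9.54492808e-01,  2.98233877e-01,
        -7.58557448e-02],
       [ 0.00000000e+00,  0.00000000e+00,  0.00000000e+00,
         1.00000000e+00]])} 0.9948990885416666
0.0187
```

View pics/scene0.png

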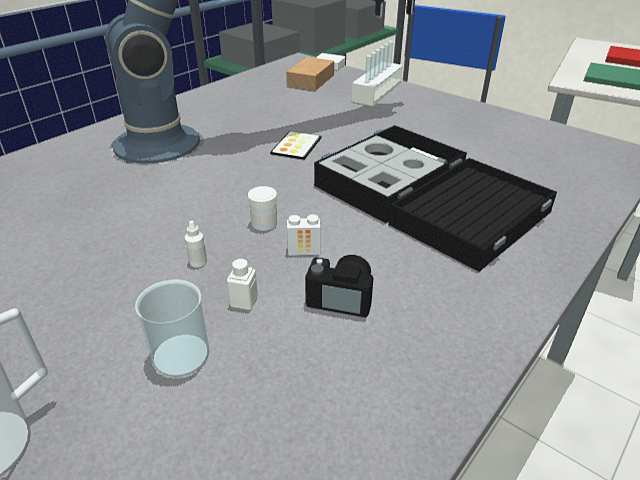

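View pics/side0.png

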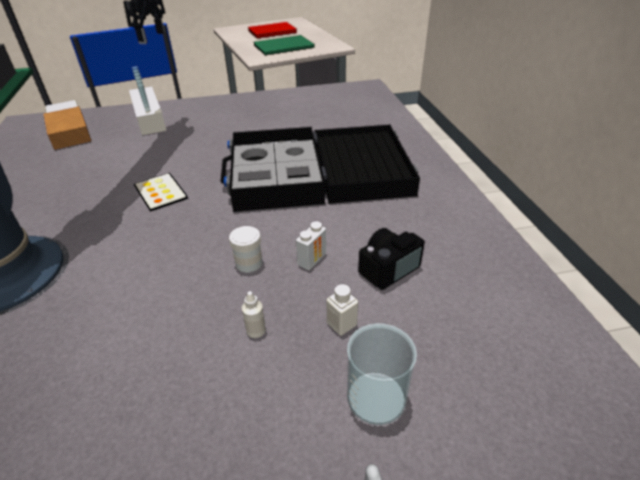

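View pics/wrist0.png

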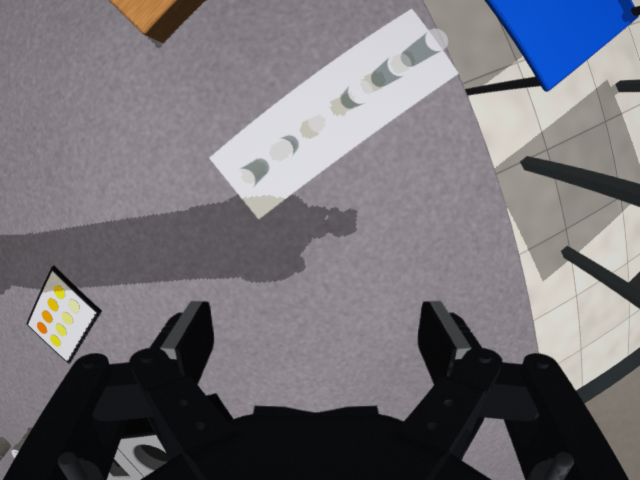

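The scene view shows the dropper near (195,245), pot (263,208), square bottle (242,285), comparator (304,237), camera (340,285), beaker (175,330). The inserts are at (320–465,130–215), with the open lid to their right. Next I'll measure these from depth.

```bash
python3 - <<'E'
from h import *
S=1000;x0,y0=0.25,-0.4
img=np.zeros((900,800,3),np.uint8)
for n in('scene','side'):
    z=np.load(f'pics/{n}0.npz');P=cloud(n,z['d'])
    m=(z['d']>0)&(P[...,2]>-0.02)&(P[...,2]<.2)
    print(n,'table z',np.median(P[...,2][m&(abs(P[...,2])<.015)]), P[...,2][m&(abs(P[...,2])<.015)].std())
    boxes={'scene':dict(drop=(184,218,208,268),pot=(246,186,280,232),sq=(225,258,260,310),comp=(285,212,324,258)),
     'side':dict(drop=(240,288,268,340),pot=(228,226,264,274),sq=(324,284,360,336),comp=(294,220,328,270))}[n]
    for k,(a,b,c,e) in boxes.items():
        Q=P[b:e,a:c].reshape(-1,3);Q=Q[(Q[:,2]>.012)&(Q[:,2]<.1)]
        hi=Q[:,2].max();T=Q[Q[:,2]>hi-.006]
        print(k,len(Q),'min',Q.min(0).round(3),'max',Q.max(0).round(3),'top',T.mean(0).round(4))
    # inserts
    m2=(P[...,2]>.052)&(P[...,2]<.064)&(z['p'].min(-1)>110)
    Q=P[m2];print('ins',len(Q),Q.min(0),Q.max(0))
    im=np.zeros((450,450),np.uint8)
    # top map 1mm
    mm=(P[...,2]>.01)&(P[...,2]<.2)
    H=np.zeros((700,900),np.float32)
    ix=((P[...,0]-0.25)*1000).astype(int);iy=((P[...,1]+.45)*1000).astype(int)
    ok=mm&(ix>=0)&(ix<700)&(iy>=0)&(iy<900)
    V=np.zeros((900,700,3),np.uint8)
    o=np.argsort(P[...,2][ok]);V[iy[ok][o],ix[ok][o]]=z['p'][ok][o][:,::-1]
    V=cv2.dilate(V,np.ones((3,3)))
    cv2.imwrite(f'pics/top_{n}.png',cv2.resize(cv2.rotate(V,cv2.ROTATE_90_COUNTERCLOCKWISE),(770,599)))
E
```

```text
scene table z -0.0012047229401242 0.0024828551522450364
drop 623 min [ 0.449 -0.262  0.012] max [ 0.478 -0.229  0.09 ] top [ 0.4612 -0.2461  0.0866]
pot 982 min [ 0.435 -0.109  0.012] max [ 0.493 -0.051  0.073] top [ 0.4655 -0.0811  0.0691]
sq 1080 min [ 0.582 -0.289  0.012] max [ 0.626 -0.24   0.083] top [ 0.6023 -0.2652  0.0804]
comp 1103 min [ 0.556 -0.152  0.012] max [ 0.663 -0.066  0.075] top [ 0.5858 -0.0965  0.072 ]
ins 5484 [-1.17952802 -0.64411329  0.05201957] [0.76834335 2.22704026 0.0639993 ]
side table z 0.0009161061563423996 0.002248727482784413
drop 706 min [ 0.445 -0.263  0.012] max [ 0.477 -0.233  0.091] top [ 0.461  -0.2468  0.0885]
pot 1114 min [ 0.436 -0.109  0.012] max [ 0.493 -0.05   0.074] top [ 0.4645 -0.0818  0.0711]
sq 1103 min [ 0.577 -0.289  0.012] max [ 0.626 -0.252  0.085] top [ 0.6012 -0.2654  0.0824]
comp 974 min [ 0.554 -0.127  0.012] max [ 0.616 -0.073  0.077] top [ 0.5847 -0.0967  0.0744]
ins 4772 [-0.65945476 -0.4475321   0.05200762] [1.82819471 2.23683701 0.06399236]
```

View pics/top_scene.png

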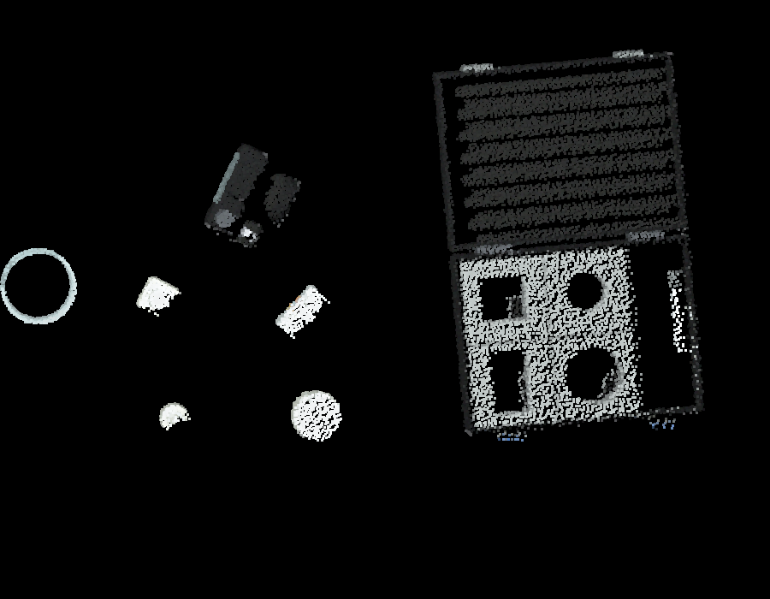

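View pics/top_side.png

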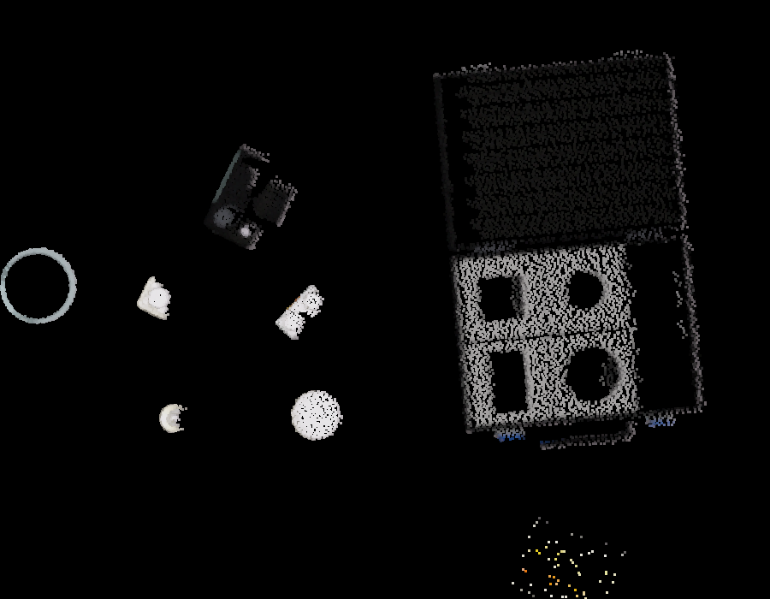

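The top maps show the pockets clearly: square at (503,298), small round (586,290), oblong (508,382), large round (593,375). I'll fit their exact poses next.

```bash
python3 - <<'E'
from h import *
res={}
for n,off in(('scene',-.0012),('side',.0009)):
    z=np.load(f'pics/{n}0.npz');P=cloud(n,z['d']).copy();P[...,2]-=off
    m=(abs(P[...,2]-.058)<.006)&(z['p'].min(-1)>75)&(P[...,0]>.4)&(P[...,0]<.75)&(P[...,1]>.05)&(P[...,1]<.34)
    m=m.astype(np.uint8);m=cv2.morphologyEx(m,cv2.MORPH_CLOSE,np.ones((2,2)))
    N,L,st,_=cv2.connectedComponentsWithStats(m);i=1+st[1:,4].argmax()
    Q=P[L==i];print(n,'z',np.median(Q[:,2]))
    r=cv2.minAreaRect((Q[:,:2]*1000).astype(np.float32));print('rect',r)
    c,h=cv2.findContours((L==i).astype(np.uint8),cv2.RETR_CCOMP,cv2.CHAIN_APPROX_NONE)
    for k in range(len(c)):
        if h[0][k][3]>=0 and len(c[k])>20:
            X=np.array([plane(n,q[0],.058+off)[:2]*1000 for q in c[k]],np.float32)
            M=cv2.moments(X.reshape(-1,1,2));rr=cv2.minAreaRect(X)
            print('hole cen',M['m10']/M['m00'],M['m01']/M['m00'],'area',M['m00'],'rect',rr)
    boxes={'scene':dict(sq=(225,258,260,310),comp=(285,212,324,258),drop=(184,218,208,268),pot=(246,186,280,232)),'side':dict(sq=(324,284,360,336),comp=(294,220,328,270),drop=(240,288,268,340),pot=(228,226,264,274))}[n]
    for k,(a,b,cc,e) in boxes.items():
        if k=='pot':lo,hi=.053,.08
        else: lo,hi=.010,.055
        Q=P[b:e,a:cc].reshape(-1,3)
        if k=='comp':
            g=z['p'][b:e,a:cc].reshape(-1,3).max(-1)>100; Q=Q[g]
        Q=Q[(Q[:,2]>lo)&(Q[:,2]<hi)]
        print(k,len(Q),'z',Q[:,2].min().round(3));res.setdefault(k,[]).append(Q)
for k,Q in res.items():
    Q=np.vstack(Q)
    np.save('pics/pts_'+k+'.npy',Q)
    print(k,cv2.minAreaRect((Q[:,:2]*1000).astype(np.float32)),cv2.minEnclosingCircle((Q[:,:2]*1000).astype(np.float32)))
    V=np.full((500,500),255,np.uint8);c=np.median(Q[:,:2],0)
    for q in Q:
        p=((q[:2]-c)*5000+250).astype(int)
        cv2.circle(V,(int(p[1]),500-int(p[0])),2,0,-1)
    res[k]=V
cv2.imwrite('pics/obj.png',cv2.resize(np.vstack([np.hstack([res['sq'],res['comp']]),np.hstack([res['drop'],res['pot']])]),(600,600)))
E
```

```text
scene z 0.05760007132999716
rect ((740.389892578125, -194.96990966796875), (262.1606750488281, 1187.81005859375), 25.105348587036133)
hole cen 607.5280224106627 130.72810205266666 area 2207.322767905891 rect ((607.3255004882812, 131.79592895507812), (51.27937316894531, 50.82597351074219), 85.83197784423828)
hole cen 616.1076891471265 227.13894348594613 area 1268.694150602445 rect ((615.1746826171875, 227.88702392578125), (41.62261962890625, 40.37574005126953), 40.42235565185547)
hole cen 512.0050914652078 139.09732663796706 area 2459.1657462228322 rect ((510.39886474609375, 140.34812927246094), (41.23396301269531, 73.24449920654297), 84.0626449584961)
hole cen 519.6811600394316 235.31431440159642 area 2830.6328313823324 rect ((519.0272216796875, 235.86497497558594), (63.56217956542969, 59.11419677734375), 40.44688034057617)
sq 611 z 0.01
comp 669 z 0.01
drop 379 z 0.01
pot 550 z 0.053
side z 0.05798830789271261
rect ((521.8860473632812, -218.02801513671875), (1026.8489990234375, 195.23910522460938), 84.70891571044922)
hole cen 505.1825783097038 136.46236727720634 area 2510.9816833123
[... 661 characters left out ...]
1
drop 375 z 0.01
pot 665 z 0.053
sq ((601.9434204101562, -266.0020751953125), (40.20981979370117, 37.42652130126953), 25.158082962036133) ((601.6458740234375, -264.787353515625), 25.170862197875977)
comp ((588.2586669921875, -106.19152069091797), (65.618896484375, 29.28474998474121), 19.0679874420166) ((585.0930786132812, -96.91350555419922), 32.8643798828125)
drop ((463.95074462890625, -250.56118774414062), (32.8826904296875, 25.151559829711914), 30.33792495727539) ((461.80242919921875, -247.3076629638672), 16.794010162353516)
pot ((464.2715148925781, -80.84246063232422), (57.040958404541016, 58.27524948120117), 38.7240104675293) ((464.961669921875, -79.71172332763672), 29.930654525756836)
```

View pics/obj.png

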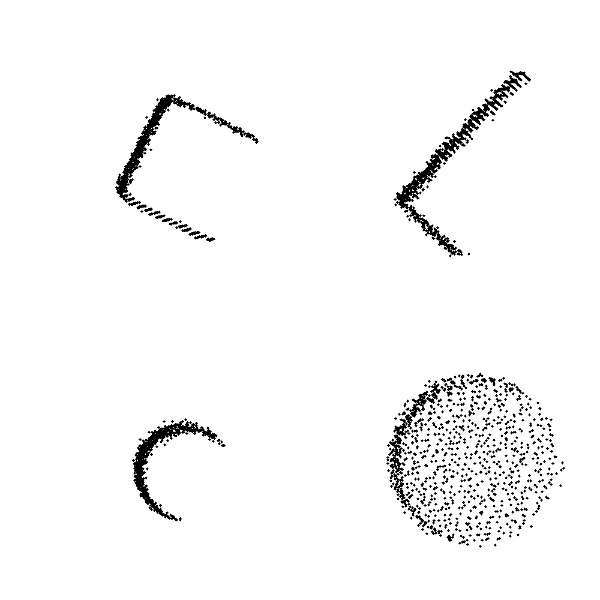

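```bash
python3 - <<'E'
from h import *
for n,off in(('scene',-.0016),('side',.0009)):
  z=np.load(f'pics/{n}0.npz');P=cloud(n,z['d']).copy();P[...,2]-=off
  reg=(P[...,0]>.4)&(P[...,0]<.75)&(P[...,1]>.05)&(P[...,1]<.34)
  top=reg&(abs(P[...,2]-.058)<.003)&(z['p'].min(-1)>75)
  print(n,'noise',P[...,2][top].std(),np.median(P[...,2][top]))
  N,L,st,_=cv2.connectedComponentsWithStats(cv2.morphologyEx(top.astype(np.uint8),cv2.MORPH_CLOSE,np.ones((3,3))))
  i=1+st[1:,4].argmax();Q=P[(L==i)&top];r=cv2.minAreaRect((Q[:,:2]*1000).astype(np.float32));print('rect',r)
  for tol in(.0025,.004,.006):
    m=(reg&(P[...,2]-.058>-tol)&(P[...,2]<.064)&(z['p'].min(-1)>75)).astype(np.uint8)
    m=cv2.medianBlur(m,3)
    c,h=cv2.findContours(m,cv2.RETR_CCOMP,cv2.CHAIN_APPROX_NONE)
    for k in range(len(c)):
        if h[0][k][3]>=0 and len(c[k])>20:
            X=np.array([plane(n,q[0],.058+off)[:2]*1000 for q in c[k]],np.float32)
            M=cv2.moments(X.reshape(-1,1,2));rr=cv2.minAreaRect(X)
            print(tol,'cen',round(M['m10']/M['m00'],1),round(M['m01']/M['m00'],1),round(M['m00']),np.round(rr[0],1),np.round(rr[1],1),round(rr[2],1))
  V=cv2.resize(z['p'][120:230,310:475] if n=='scene' else z['p'][120:215,215:335],None,fx=5,fy=5,interpolation=cv2.INTER_NEAREST)
  cv2.imwrite(f'pics/zoom_{n}.png',V[:590,:800,::-1])
E
```

```text
scene noise 0.001098339114934232 0.0579993949720897
rect ((556.8289794921875, 209.44790649414062), (236.60650634765625, 228.7249755859375), 84.25548553466797)
0.0025 cen 602.0 135.6 2594 [601.5 136.2] [54.9 54.5] 85.8
0.0025 cen 610.0 233.5 1626 [609.5 233. ] [45.5 45.3] 40.4
0.0025 cen 505.7 144.5 2996 [504.9 144.5] [45.7 75.2] 84.2
0.0025 cen 513.2 241.8 3352 [513.2 242.8] [64.1 68.5] 10.5
0.004 cen 603.1 134.7 2379 [602.6 135.2] [53.  52.3] 85.8
0.004 cen 611.0 231.9 1434 [611.6 232. ] [44.4 43.6] 83.2
0.004 cen 505.8 143.6 2845 [505.3 144.4] [43.  75.1] 83.2
0.004 cen 514.2 240.6 3127 [514.7 241.2] [61.9 64.7] 11.0
0.006 cen 603.6 133.3 2191 [603.6 133.2] [50.6 50.6] 81.7
0.006 cen 611.8 230.4 1278 [612.7 230.3] [40.3 41.4] 9.0
0.006 cen 507.3 141.6 2456 [506.7 141.9] [41.3 71.7] 86.2
0.006 cen 514.7 238.2 2839 [515.4 238.8] [61.7 60.1] 12.6
side noise 0.0010880927281024506 0.05806767562196987
rect ((554.3250122070312, 191.80032348632812), (206.39852905273438, 202.4500274658203), 84.84204864501953)
0.0025 cen 503.9 144.9 3071 [504.1 145. ] [46.1 75.6] 85.8
0.0025 cen 600.8 136.0 2668 [600.8 136.1] [56.1 54.5] 86.1
0.0025 cen 512.5 242.4 3328 [512.9 242.6] [69.3 62.4] 55.6
0.0025 cen 610.5 233.7 1612 [610.5 234.6] [45.1 44.6] 75.8
0.004 cen 503.5 143.6 2856 [503.9 143.7] [44.4 76.4] 82.9
0.004 cen 600.9 134.9 2530 [600.9 135.5] [54.9 53.9] 84.8
0.004 cen 512.8 240.4 3096 [512.9 240.3] [65.5 59.8] 55.6
0.004 cen 610.1 231.4 1411 [610.1 232.1] [39.9 44.1] 75.8
0.006 cen 503.7 141.7 2559 [503.8 142. ] [39.9 75.2] 85.2
0.006 cen 600.8 133.2 2291 [600.5 133.1] [50.  53.5] 87.9
0.006 cen 512.3 239.4 2964 [512.4 239.6] [63.8 59.8] 55.6
0.006 cen 609.9 229.7 1249 [609.3 230.2] [40.3 42.4] 14.6
```

View pics/zoom_scene.png

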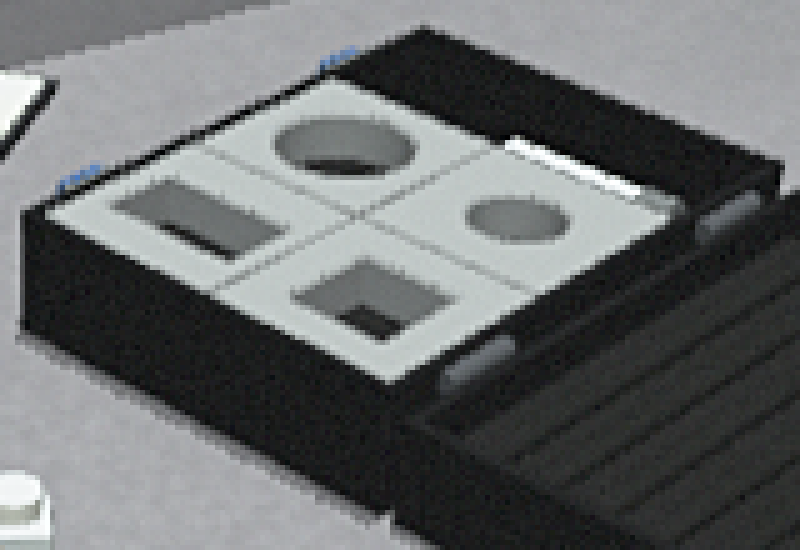

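Colour separates the tops (light) from the pockets cleanly, so I'll use brightness contours cast onto z=0.058.

```bash
python3 - <<'E'
from h import *
for n,off in(('scene',-.0014),('side',.0009)):
  z=np.load(f'pics/{n}0.npz');p=z['p'].min(-1);P=cloud(n,z['d'])
  reg=(P[...,0]>.35)&(P[...,0]<.8)&(P[...,1]>.03)&(P[...,1]<.36)&(P[...,2]>.02)
  g=p[reg];hi=np.percentile(g,85)
  for f in(.75,.85):
    big=cv2.resize(np.where(reg,p,0).astype(np.uint8),None,fx=4,fy=4,interpolation=cv2.INTER_LINEAR)
    m=(big>hi*f).astype(np.uint8);m=cv2.morphologyEx(m,cv2.MORPH_CLOSE,np.ones((7,7)))
    c,h=cv2.findContours(m,cv2.RETR_CCOMP,cv2.CHAIN_APPROX_NONE)
    for zz in (.058,.058+off):
     cs=[]
     for k in range(len(c)):
        if len(c[k])>60 and (h[0][k][3]>=0 or cv2.contourArea(c[k])>20000):
            X=np.array([plane(n,(q[0]+.5)/4-.5,zz)[:2]*1000 for q in c[k]],np.float32)
            M=cv2.moments(X.reshape(-1,1,2));rr=cv2.minAreaRect(X)
            if abs(M['m00'])<900:continue
            print(n,f,zz,'hole' if h[0][k][3]>=0 else 'OUT','cen',round(M['m10']/M['m00'],1),round(M['m01']/M['m00'],1),round(M['m00']),np.round(rr[0],1),np.round(rr[1],1),round(rr[2],1))
E
```

```text
scene 0.75 0.058 OUT cen 557.9 193.2 37715 [556.9 197.7] [207.3 194.5] 84.8Traceback (most recent call last):
  File "<stdin>", line 14, in <module>
  File "h.py", line 9, in plane
    c=imaging.camera_params(n);K,R,t=map(np.array,(c['K'],c['R'],c['t']))
ValueError: time passes only in moves, steps and waits
```

```bash
python3 - <<'E'
s=open('h.py').read()
s=s.replace("imaging.camera_params(n)","cp(n)")
s=s.replace("def save","_c={}\ndef cp(n):\n    if n not in _c: _c[n]=imaging.camera_params(n)\n    return _c[n]\ndef save",1)
open('h.py','w').write(s)
E
cat > a.py <<'E'
from h import *
for n,off in(('scene',-.0014),('side',.0009)):
  z=np.load(f'pics/{n}0.npz');p=z['p'].min(-1);P=cloud(n,z['d'])
  reg=(P[...,0]>.35)&(P[...,0]<.8)&(P[...,1]>.03)&(P[...,1]<.36)&(P[...,2]>.02)
  g=p[reg];hi=np.percentile(g,85)
  for f in(.8,):
    big=cv2.resize(np.where(reg,p,0).astype(np.uint8),None,fx=4,fy=4,interpolation=cv2.INTER_LINEAR)
    m=(big>hi*f).astype(np.uint8);m=cv2.morphologyEx(m,cv2.MORPH_CLOSE,np.ones((7,7)))
    c,h=cv2.findContours(m,cv2.RETR_CCOMP,cv2.CHAIN_APPROX_NONE)
    for zz in (.058,.058+off):
     for k in range(len(c)):
        if len(c[k])>60 and (h[0][k][3]>=0 or cv2.contourArea(c[k])>20000):
            X=np.array([plane(n,(q[0]+.5)/4-.5,zz)[:2]*1000 for q in c[k]],np.float32)
            M=cv2.moments(X.reshape(-1,1,2));rr=cv2.minAreaRect(X)
            if abs(M['m00'])<900:continue
            print(n,f,zz,'hole' if h[0][k][3]>=0 else 'OUT','cen',round(M['m10']/M['m00'],1),round(M['m01']/M['m00'],1),round(M['m00']),np.round(rr[0],1),np.round(rr[1],1),round(rr[2],1))
E
python3 a.py
```

```text
scene 0.8 0.058 OUT cen 557.7 193.0 37335 [557.  197.7] [206.6 193.6] 84.8
scene 0.8 0.058 hole cen 602.1 135.4 2581 [602.2 136.4] [53.6 53.8] 84.4
scene 0.8 0.058 hole cen 610.8 233.0 1535 [610.7 233. ] [46.4 41.9] 40.4
scene 0.8 0.058 hole cen 505.0 144.2 2937 [504.5 144.4] [44.  74.1] 85.6
scene 0.8 0.058 hole cen 513.9 241.3 3305 [514.6 241.3] [66.4 62.2] 40.5
scene 0.8 0.056600000000000004 OUT cen 556.3 195.3 37528 [555.5 200. ] [207.1 194.1] 84.8
scene 0.8 0.056600000000000004 hole cen 600.8 137.5 2595 [600.9 138.5] [53.8 54. ] 84.4
scene 0.8 0.056600000000000004 hole cen 609.5 235.3 1543 [609.4 235.3] [46.5 42. ] 40.4
scene 0.8 0.056600000000000004 hole cen 503.4 146.3 2952 [503.  146.5] [44.2 74.3] 85.6
scene 0.8 0.056600000000000004 hole cen 512.3 243.6 3322 [513.1 243.6] [66.6 62.4] 40.4
side 0.8 0.058 OUT cen 558.1 192.7 36353 [558.  194.4] [196.1 192.6] 84.9
side 0.8 0.058 hole cen 504.1 144.3 2937 [504.1 144.5] [42.8 74.2] 85.2
side 0.8 0.058 hole cen 601.9 135.0 2598 [602.1 135. ] [52.3 53.2] 83.5
side 0.8 0.058 hole cen 513.4 242.2 3397 [513.1 242.4] [65.  66.4] 75.8
side 0.8 0.058 hole cen 611.2 234.0 1570 [610.7 233.5] [44.  44.4] 79.4
side 0.8 0.0589 OUT cen 557.9 191.1 36228 [557.8 192.9] [195.8 192.3] 84.9
side 0.8 0.0589 hole cen 504.0 142.8 2927 [504.1 143. ] [42.7 74. ] 85.2
side 0.8 0.0589 hole cen 601.7 133.5 2589 [601.9 133.6] [52.2 53.1] 83.5
side 0.8 0.0589 hole cen 513.4 240.5 3385 [513.  240.7] [64.9 66.3] 75.8
side 0.8 0.0589 hole cen 611.0 232.3 1565 [610.4 231.9] [44.  44.4] 79.4
```

```bash
cat > b.py <<'E'
from h import *
from scipy.spatial.transform import Rotation as Ro
from scipy.optimize import least_squares as ls
s=readout.get_obs();R=Ro.from_quat(s['eef_rot']).as_matrix();print('tool\n',R.round(3),'jaw yaw',np.degrees(np.arctan2(R[1,1],R[0,1])))
for k,r in(('drop',16),('pot',28.5)):
    Q=np.load(f'pics/pts_{k}.npy')*1000
    if k=='pot':
        q=Q[Q[:,2]<66,:2]
    else:q=Q[:,:2]
    f=ls(lambda p:np.hypot(*(q-p).T)-r,q.mean(0),loss='soft_l1');print(k,f.x,abs(f.fun).mean())
for k,a,b,th in(('sq',19,19,25),('comp',30,14,51)):
    Q=np.load(f'pics/pts_{k}.npy')*1000
    for c0 in ([601.7,-265],[585.1,-96.9]):
        if np.hypot(*(Q[:,:2].mean(0)-c0))>40: continue
        def F(p):
            c,s_=np.cos(p[2]),np.sin(p[2]);d=(Q[:,:2]-p[:2])@np.array([[c,-s_],[s_,c]])
            return np.maximum(abs(d[:,0])-a,abs(d[:,1])-b)
        f=ls(F,[*c0,np.radians(th)],x_scale=[1,1,.02],loss='soft_l1');print(k,f.x[:2],np.degrees(f.x[2]),abs(f.fun).mean())
E
python3 b.py
```

```text
tool
 [[-0.001  0.435  0.901]
 [-0.001  0.901 -0.435]
 [-1.    -0.001  0.   ]] jaw yaw 64.23067867701887
drop [ 460.34186964 -244.90141074] 0.7638671905769859
pot [463.24568045 -78.03394759] 1.0399848938008485
sq [ 600.94661009 -263.50319841] 26.748185220433236 0.645212919720939
comp [584.89397794 -94.5812736 ] 43.45778433218506 0.8892244022011069
```

Request:
servo_tool:
  moves:
    - {"delta_pos":[300,-400,0],"dr":[0,0,-1.12],"claw":85}
    - {"delta_pos":[300,-400,0],"dr":[0,0,-1.12],"claw":85}
    - {"delta_pos":[300,-400,0],"dr":[0,0,-1.12],"claw":85}
    - {"delta_pos":[300,-400,0],"dr":[0,0,-1.12],"claw":85}
    - {"delta_pos":[300,-400,0],"dr":[0,0,-1.12],"claw":85}
    - {"delta_pos":[300,-400,0],"dr":[0,0,-1.12],"claw":85}
    - {"delta_pos":[300,-400,0],"dr":[0,0,-1.12],"claw":85}
    - {"delta_pos":[300,-400,0],"dr":[0,0,-1.12],"claw":85}
    - {"delta_pos":[300,-400,0],"dr":[0,0,-1.12],"claw":85}
    - {"delta_pos":[300,-400,0],"dr":[0,0,-1.12],"claw":85}
    - {"delta_pos":[300,-400,0],"dr":[0,0,-1.12],"claw":85}
    - {"delta_pos":[300,-400,0],"dr":[0,0,-1.12],"claw":85}
  force: 30

```text
clock: 1.15
position: [0.5941, 0.2062, 0.2312]
eef_rot: [0.5, 0.5, -0.5, 0.5]
ft_force: [0.6, 0.6, 0.7]
finger_gap: 0.992
```

Request:
servo_tool:
  moves:
    - {"delta_pos":[-132,-453,-60],"claw":85}
    - {"delta_pos":[-132,-453,-60],"claw":85}
    - {"delta_pos":[-132,-453,-60],"claw":85}
    - {"delta_pos":[-132,-453,-60],"claw":85}
    - {"delta_pos":[-132,-453,-60],"claw":85}
    - {"delta_pos":[-132,-453,-60],"claw":85}
    - {"delta_pos":[-132,-453,-60],"claw":85}
    - {"delta_pos":[-132,-453,-60],"claw":85}
    - {"delta_pos":[-132,-453,-60],"claw":85}
    - {"delta_pos":[-132,-453,-60],"claw":85}
    - {"delta_pos":[-132,-453,-60],"claw":85}
    - {"delta_pos":[-132,-453,-60],"claw":85}

```text
validation failed for argument at $.mo...
```

```bash
python3 - <<'E'
from h import *
print(readout.get_obs()['position'],readout.get_obs()['qpos'].round(2));save('wrist','w1')
E
```

```text
[0.59408756 0.2062249  0.23119526] [-0.64  0.4   0.32  1.67 -0.14  1.1  -0.27]
```

View pics/w1.png

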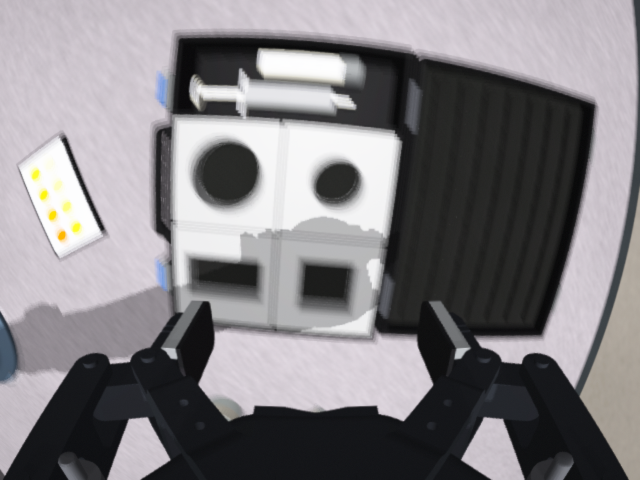

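The view shows the four pockets: large round (227,172), small round (336,182), oblong (225,276), square (327,283). This matches the map. Each row needs "dr", so I'm resending with it.

Request:
servo_tool:
  moves:
    - {"delta_pos":[-132,-453,-60],"dr":[0,0,0],"claw":85}
    - {"delta_pos":[-132,-453,-60],"dr":[0,0,0],"claw":85}
    - {"delta_pos":[-132,-453,-60],"dr":[0,0,0],"claw":85}
    - {"delta_pos":[-132,-453,-60],"dr":[0,0,0],"claw":85}
    - {"delta_pos":[-132,-453,-60],"dr":[0,0,0],"claw":85}
    - {"delta_pos":[-132,-453,-60],"dr":[0,0,0],"claw":85}
    - {"delta_pos":[-132,-453,-60],"dr":[0,0,0],"claw":85}
    - {"delta_pos":[-132,-453,-60],"dr":[0,0,0],"claw":85}
    - {"delta_pos":[-132,-453,-60],"dr":[0,0,0],"claw":85}
    - {"delta_pos":[-132,-453,-60],"dr":[0,0,0],"claw":85}
    - {"delta_pos":[-132,-453,-60],"dr":[0,0,0],"claw":85}
    - {"delta_pos":[-132,-453,-60],"dr":[0,0,0],"claw":85}

```text
clock: 2.2
position: [0.4584, -0.2506, 0.1711]
eef_rot: [-0.501, -0.498, 0.502, -0.499]
ft_force: [-0.2, -0.9, -0.3]
finger_gap: 0.997
```

```bash
python3 - <<'E'
from h import *
print(readout.get_obs()['position'],readout.get_obs()['qpos'].round(2));save('wrist','w2')
E
```

```text
[ 0.45836687 -0.25058321  0.17108927] [ 0.01  0.31  0.5   1.98 -0.18  0.9   0.6 ]
```

View pics/w2.png

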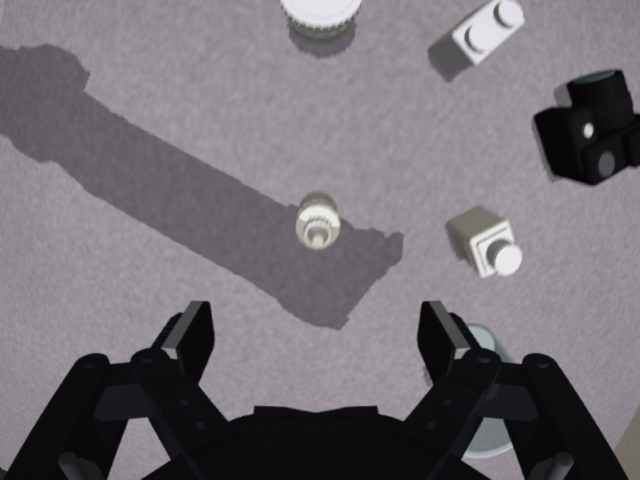

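The wrist view shows the dropper tip at (317,238), midway between the jaws. I'll ray-cast it as a check.

```bash
cat >> h.py <<'E'
from scipy.spatial.transform import Rotation as Ro
def wray(uv,z,pos,q):
    c=cp('wrist');K=np.array(c['K']);M=np.array(c['mount'])
    v=np.array([(uv[0]-K[0,2]),(uv[1]-K[1,2])])/K[0,0];r=np.hypot(*v)
    d=np.r_[v/r*np.sin(r),np.cos(r)] if r>0 else np.array([0,0,1.])
    R=Ro.from_quat(q).as_matrix();C=R@M[:3,3]+pos;D=R@M[:3,:3]@d
    return C+D*(z-C[2])/D[2]
E
python3 - <<'E'
from h import *
s=readout.get_obs();p,d=save('wrist','w3');print(s['position'],s['ft_force'])
q=p.min(-1);cv2.imwrite('pics/w3z.png',cv2.resize(p[190:260,280:360,::-1],None,fx=7,fy=7))
for uv,z in(((317,238),.089),((317,205),.0)):print(wray(uv,z,s['position'],s['eef_rot']))
for uv in((508,257),):print('sq cap',wray(uv,.082,s['position'],s['eef_rot']))
for uv in((477,38),(509,13)):print('comp caps',wray(uv,.074,s['position'],s['eef_rot']))
E
```

```text
[ 0.45772959 -0.25216322  0.17097581] [-0.18342501 -2.40949154  0.73620928]
[ 0.45964895 -0.24567448  0.089     ]
[ 0.45982126 -0.24420675  0.        ]
sq cap [ 0.59926672 -0.26370338  0.082     ]
comp caps [ 0.56815738 -0.11071859  0.074     ]
comp caps [ 0.59459353 -0.08755698  0.074     ]
```

View pics/w3z.png

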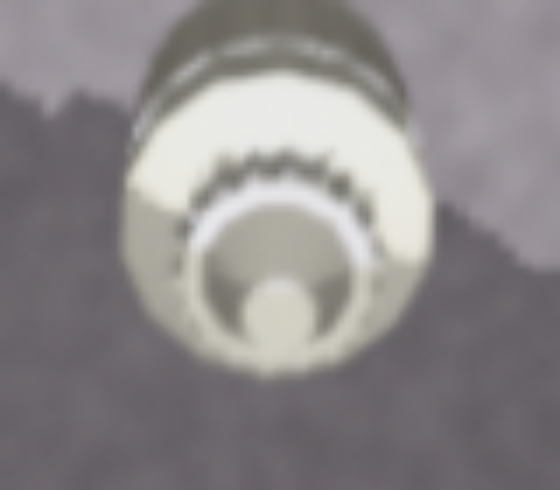

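Request:
servo_tool:
  moves:
    - {"delta_pos":[-1,0,0],"dr":[0,0,0],"claw":85}
    - {"delta_pos":[-1,0,-30],"dr":[0,0,0],"claw":85}
    - {"delta_pos":[-1,0,-60],"dr":[0,0,0],"claw":85}
    - {"delta_pos":[-1,0,-90],"dr":[0,0,0],"claw":85}
    - {"delta_pos":[-1,0,-115],"dr":[0,0,0],"claw":85}
    - {"delta_pos":[-1,0,-130],"dr":[0,0,0],"claw":85}
    - {"delta_pos":[-1,0,-140],"dr":[0,0,0],"claw":85}
    - {"delta_pos":[-1,0,-143],"dr":[0,0,0],"claw":85}
    - {"delta_pos":[-1,0,-143],"dr":[0,0,0],"claw":85}
    - {"delta_pos":[-1,0,-143],"dr":[0,0,0],"claw":85}
    - {"delta_pos":[-1,0,-143],"dr":[0,0,0],"claw":85}

```text
clock: 3.22
position: [0.4615, -0.2452, 0.0295]
eef_rot: [0.5, 0.5, -0.499, 0.501]
ft_force: [-0.2, 0.3, 0.1]
finger_gap: 0.992
```

Request:
servo_tool:
  moves:
    - {"delta_pos":[0,0,-2],"dr":[0,0,0],"claw":40}
    - {"delta_pos":[0,0,-2],"dr":[0,0,0],"claw":40}
    - {"delta_pos":[0,0,-2],"dr":[0,0,0],"claw":36}
    - {"delta_pos":[0,0,-2],"dr":[0,0,0],"claw":33}
    - {"delta_pos":[0,0,-2],"dr":[0,0,0],"claw":28}
    - {"delta_pos":[0,0,-2],"dr":[0,0,0],"claw":26}
    - {"delta_pos":[0,0,-2],"dr":[0,0,0],"claw":24}
    - {"delta_pos":[0,0,-2],"dr":[0,0,0],"claw":24}
    - {"delta_pos":[0,0,-2],"dr":[0,0,0],"claw":24}
  force: 30

```text
clock: 3.97
position: [0.4606, -0.2452, 0.0267]
eef_rot: [0.5, 0.5, -0.5, 0.5]
ft_force: [-0.3, 0.7, 5.9]
finger_gap: 0.367
```

Request:
servo_tool:
  moves:
    - {"delta_pos":[0,0,5],"dr":[0,0,0],"claw":20}
    - {"delta_pos":[0,0,20],"dr":[0,0,0],"claw":20}
    - {"delta_pos":[0,0,45],"dr":[0,0,0],"claw":20}
    - {"delta_pos":[0,0,75],"dr":[0,0,0],"claw":20}
    - {"delta_pos":[0,0,105],"dr":[0,0,0],"claw":20}
    - {"delta_pos":[0,0,130],"dr":[0,0,0],"claw":20}
    - {"delta_pos":[0,0,150],"dr":[0,0,0],"claw":20}
    - {"delta_pos":[0,0,150],"dr":[0,0,0],"claw":20}
    - {"delta_pos":[0,0,150],"dr":[0,0,0],"claw":20}
  force: 30

```text
clock: 4.72
position: [0.4609, -0.2452, 0.1771]
eef_rot: [0.5, 0.5, -0.499, 0.501]
ft_force: [-0.7, 0.4, -0.2]
finger_gap: 0.371
```

```bash
python3 - <<'E'
from h import *
print(readout.get_obs()['position'],readout.get_obs()['ft_force'],readout.get_obs()['finger_gap']);save('wrist','w4')
E
```

```text
[ 0.46086123 -0.24516336  0.17713006] [-0.7367277   0.3622829  -0.20914273] 0.37117475506837866
```

View pics/w4.png

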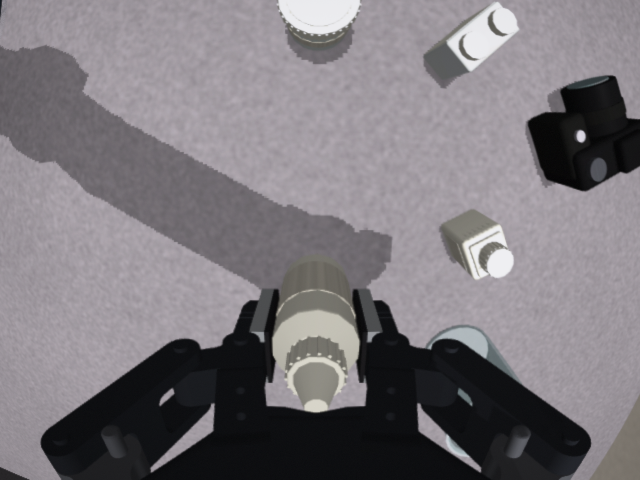

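Request:
servo_tool:
  moves:
    - {"delta_pos":[3,10,0],"dr":[0,0,0],"claw":20}
    - {"delta_pos":[11,35,0],"dr":[0,0,0],"claw":20}
    - {"delta_pos":[22,70,0],"dr":[0,0,0],"claw":20}
    - {"delta_pos":[35,110,0],"dr":[0,0,0],"claw":20}
    - {"delta_pos":[47,149,0],"dr":[0,0,0],"claw":20}
    - {"delta_pos":[59,188,0],"dr":[0,0,0],"claw":20}
    - {"delta_pos":[71,227,0],"dr":[0,0,0],"claw":20}
    - {"delta_pos":[84,266,0],"dr":[0,0,0],"claw":20}
    - {"delta_pos":[96,305,0],"dr":[0,0,0],"claw":20}
    - {"delta_pos":[108,344,0],"dr":[0,0,0],"claw":20}
    - {"delta_pos":[121,383,0],"dr":[0,0,0],"claw":20}
    - {"delta_pos":[132,420,0],"dr":[0,0,0],"claw":20}

```text
clock: 5.77
position: [0.5915, 0.1782, 0.1744]
eef_rot: [0.499, 0.501, -0.5, 0.5]
ft_force: [1.0, 0.4, -1.1]
finger_gap: 0.365
```

Request:
servo_tool:
  moves:
    - {"delta_pos":[9,28,0],"dr":[0,0,0],"claw":20}
    - {"delta_pos":[15,47,0],"dr":[0,0,0],"claw":20}
    - {"delta_pos":[19,58,0],"dr":[0,0,0],"claw":20}
    - {"delta_pos":[19,59,0],"dr":[0,0,0],"claw":20}
    - {"delta_pos":[19,59,0],"dr":[0,0,0],"claw":20}
    - {"delta_pos":[19,59,0],"dr":[0,0,0],"claw":20}
    - {"delta_pos":[19,59,0],"dr":[0,0,0],"claw":20}

```text
clock: 6.35
position: [0.6113, 0.2314, 0.1763]
eef_rot: [-0.5, -0.499, 0.501, -0.5]
ft_force: [0.3, 0.4, -0.6]
finger_gap: 0.367
```

```bash
python3 - <<'E'
from h import *
z=readout.get_obs();print(z['position'],z['ft_force'],z['finger_gap']);save('wrist','w5');save('side','s5')
s={'position':np.array([0.46086123,-0.24516336,0.17713006]),'eef_rot':[.5,.5,-.499,.501]}
print('sq cap',wray((499,262),.082,s['position'],s['eef_rot']))
for uv in((473,46),(504,20)):print('comp caps',wray(uv,.074,s['position'],s['eef_rot']))
for uv in((227,172),(336,182),(225,276),(327,283)):print('pk',wray(uv,.04,np.array([.5941,.2062,.2312]),[.5,.5,-.5,.5]))
E
```

```text
[0.61133527 0.23142684 0.17629884] [ 0.3462205   0.39918445 -0.58794042] 0.3669851830845194
sq cap [ 0.599561   -0.26118738  0.082     ]
comp caps [ 0.56999295 -0.10665539  0.074     ]
comp caps [ 0.59570482 -0.08249742  0.074     ]
pk [0.51391258 0.24194752 0.04      ]
pk [0.61366008 0.23172794 0.04      ]
pk [0.50491175 0.1387583  0.04      ]
pk [0.60642725 0.13210897 0.04      ]
```

View pics/w5.png

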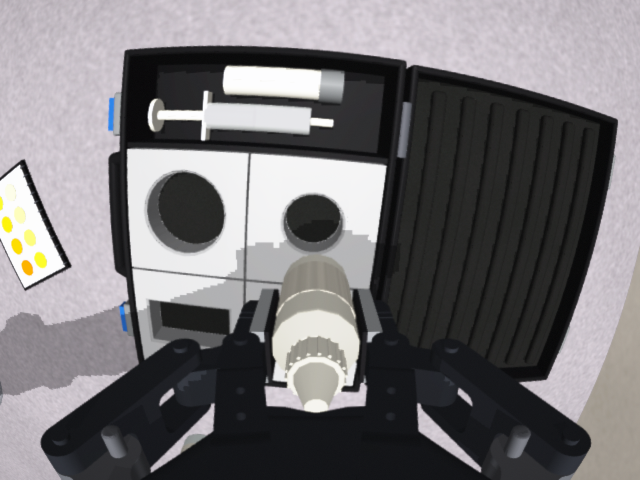

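View pics/s5.png

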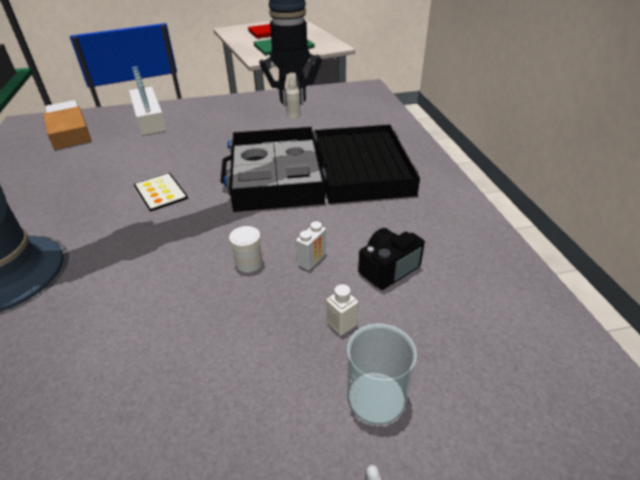

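```bash
python3 - <<'E'
from h import *
z=readout.get_obs();pr=lambda uv,h:print(uv,wray(uv,h,z['position'],z['eef_rot']).round(4))
p=np.load('pics/w5.npz')['p'];g=p.min(-1)
cv2.imwrite('pics/w5z.png',cv2.resize(p[180:265,270:355,::-1],None,fx=7,fy=7))
for uv in((313,221),(186,212)):pr(uv,.058)
E
```

```text
(313, 221) [0.6107 0.2402 0.058 ]
(186, 212) [0.5152 0.2478 0.058 ]
```

View pics/w5z.png

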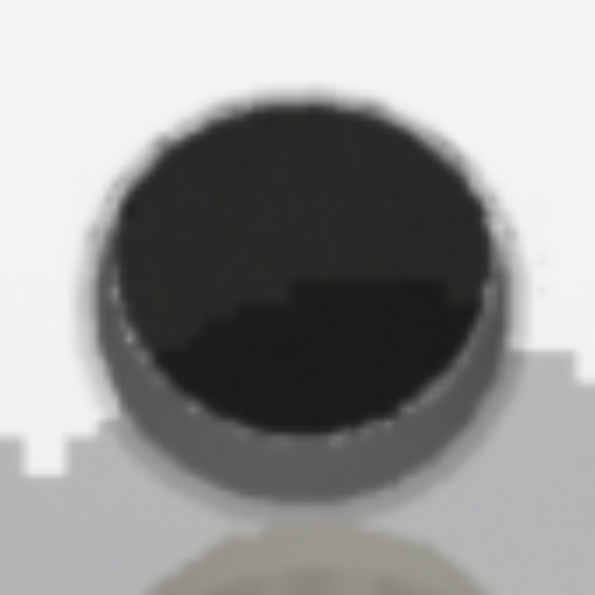

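```bash
python3 - <<'E'
from h import *
z=readout.get_obs();pr=lambda uv,h:print(uv,wray(uv,h,z['position'],z['eef_rot']).round(4))
pr((316,406),z['position'][2]-.0267+.089)
p,d=save('scene','c5')
for n,f in(('scene','c5'),('side','s5')):
    a=np.load(f'pics/{f}.npz');P=cloud(n,a['d']);m=(abs(P[...,0]-.611)<.05)&(abs(P[...,1]-.232)<.05)&(P[...,2]>.145)&(P[...,2]<.172)&(a['p'].min(-1)>100)
    Q=P[m];vs,us=np.nonzero(m);print(n,len(Q),Q.mean(0),us.min(),us.max(),vs.min(),vs.max())
    from scipy.optimize import least_squares as ls
    f=ls(lambda p:np.hypot(*(Q[:,:2]-p).T)-.016,Q[:,:2].mean(0)+[0,.01],loss='soft_l1',f_scale=.001);print(f.x,abs(f.fun).mean())
V=cv2.resize(p[60:220,310:480,::-1],None,fx=3.5,fy=3.5);cv2.imwrite('pics/c5z.png',V)
E
```

```text
(316, 406) [0.6127 0.2339 0.2389]
scene 167 [0.61675182 0.2208133  0.16095812] 410 426 113 127
[0.61083017 0.23195628] 0.0011243454804742287
side 114 [0.61049562 0.21946257 0.16174337] 286 299 107 117
[0.61244226 0.23183632] 0.0010353201696123608
```

View pics/c5z.png

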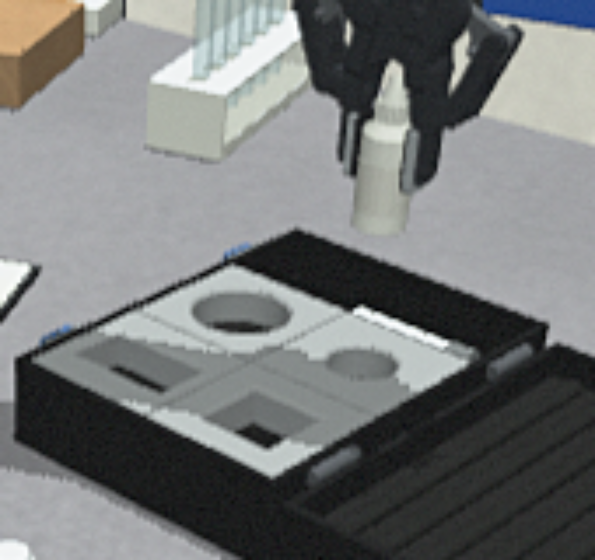

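Request:
servo_tool:
  moves:
    - {"delta_pos":[0,2,-25],"dr":[0,0,0],"claw":20}
    - {"delta_pos":[0,2,-50],"dr":[0,0,0],"claw":20}
    - {"delta_pos":[0,2,-70],"dr":[0,0,0],"claw":20}
    - {"delta_pos":[0,2,-78],"dr":[0,0,0],"claw":20}
    - {"delta_pos":[0,2,-80],"dr":[0,0,0],"claw":20}
    - {"delta_pos":[0,2,-80],"dr":[0,0,0],"claw":20}
    - {"delta_pos":[0,2,-80],"dr":[0,0,0],"claw":20}
    - {"delta_pos":[0,2,-80],"dr":[0,0,0],"claw":20}

```text
clock: 7.17
position: [0.6125, 0.2362, 0.098]
eef_rot: [0.501, 0.5, -0.499, 0.501]
ft_force: [-1.2, 0.1, -0.9]
finger_gap: 0.366
```

```bash
python3 - <<'E'
from h import *
z=readout.get_obs();print(z['position'],z['ft_force'])
p,d=save('wrist','w6');a=p[160:400,190:470];a=cv2.resize(a,None,fx=1.4,fy=1.4)
q,d=save('side','s6');b=cv2.resize(q[100:180,230:340],None,fx=4,fy=4)
q,d=save('scene','c6');c=cv2.resize(q[90:200,350:480],None,fx=3,fy=3)
h=336;H=lambda x:cv2.resize(x,(390,290))
cv2.imwrite('pics/m6.png',np.vstack([np.hstack([H(a),H(b)]),np.hstack([H(c),0*H(c)])])[:,:,::-1])
E
```

```text
[0.61252048 0.23615404 0.09798704] [-1.20682855  0.12637151 -0.86611188]
```

View pics/m6.png

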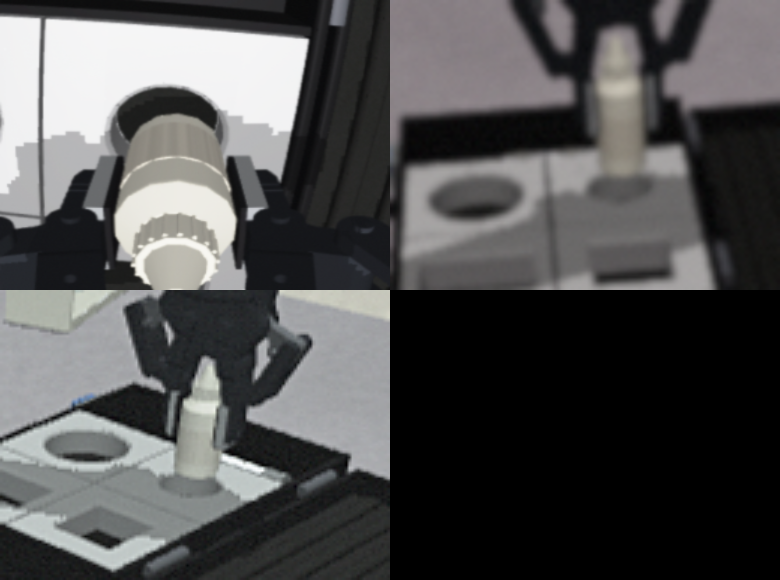

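Request:
servo_tool:
  moves:
    - {"delta_pos":[-1,-1,0],"dr":[0,0,0],"claw":20}
    - {"delta_pos":[-1,-2,0],"dr":[0,0,0],"claw":20}
    - {"delta_pos":[-1,-2,-8],"dr":[0,0,0],"claw":20}
    - {"delta_pos":[-1,-2,-15],"dr":[0,0,0],"claw":20}
    - {"delta_pos":[-1,-2,-22],"dr":[0,0,0],"claw":20}
    - {"delta_pos":[-1,-2,-27],"dr":[0,0,0],"claw":20}
    - {"delta_pos":[-1,-2,-30],"dr":[0,0,0],"claw":20}
    - {"delta_pos":[-1,-2,-32],"dr":[0,0,0],"claw":20}
    - {"delta_pos":[-1,-2,-32],"dr":[0,0,0],"claw":20}
    - {"delta_pos":[-1,-2,-32],"dr":[0,0,0],"claw":20}

```text
clock: 8.15
position: [0.6105, 0.2339, 0.0643]
eef_rot: [0.5, 0.5, -0.5, 0.5]
ft_force: [0.0, 0.7, -1.7]
finger_gap: 0.369
```

Clear so far, with the underside about 3 mm above the floor. Lowering the rest.

Request:
servo_tool:
  moves:
    - {"delta_pos":[0,0,-1],"dr":[0,0,0],"claw":20}
    - {"delta_pos":[0,0,-2],"dr":[0,0,0],"claw":20}
    - {"delta_pos":[0,0,-3],"dr":[0,0,0],"claw":20}
    - {"delta_pos":[0,0,-3],"dr":[0,0,0],"claw":20}
    - {"delta_pos":[0,0,-3],"dr":[0,0,0],"claw":20}

```text
clock: 8.57
position: [0.6104, 0.2339, 0.0613]
eef_rot: [0.5, 0.5, -0.5, 0.5]
ft_force: [0.3, -0.3, -0.5]
finger_gap: 0.359
```

Request:
servo_tool:
  moves:
    - {"delta_pos":[0,0,-1],"dr":[0,0,0],"claw":20}
    - {"delta_pos":[0,0,-1.5],"dr":[0,0,0],"claw":20}
    - {"delta_pos":[0,0,-1.5],"dr":[0,0,0],"claw":20}

```text
clock: 8.82
position: [0.6106, 0.234, 0.0607]
eef_rot: [0.5, 0.5, -0.5, 0.5]
ft_force: [-1.9, 0.1, 5.4]
finger_gap: 0.362
```

Contact at the floor (5.4 N). Releasing and lifting.

Request:
servo_tool:
  moves:
    - {"delta_pos":[0,0,0],"dr":[0,0,0],"claw":36}
    - {"delta_pos":[0,0,0],"dr":[0,0,0],"claw":42}
    - {"delta_pos":[0,0,0],"dr":[0,0,0],"claw":50}
    - {"delta_pos":[0,0,0],"dr":[0,0,0],"claw":60}
    - {"delta_pos":[0,0,0],"dr":[0,0,0],"claw":60}
    - {"delta_pos":[0,0,20],"dr":[0,0,0],"claw":60}
    - {"delta_pos":[0,0,50],"dr":[0,0,0],"claw":70}
    - {"delta_pos":[0,0,85],"dr":[0,0,0],"claw":85}
    - {"delta_pos":[0,0,115],"dr":[0,0,0],"claw":85}
    - {"delta_pos":[0,0,125],"dr":[0,0,0],"claw":85}
    - {"delta_pos":[0,0,125],"dr":[0,0,0],"claw":85}

```text
clock: 9.73
position: [0.6124, 0.2344, 0.1884]
eef_rot: [0.502, 0.499, -0.497, 0.501]
ft_force: [-0.1, 0.2, 0.1]
finger_gap: 0.994
```

```bash
python3 - <<'E'
from h import *
z=readout.get_obs();print(z['position'],z['ft_force'])
q,d=save('scene','c7');c=cv2.resize(q[90:230,310:480],None,fx=3.5,fy=3.5);P=cloud('scene',d)
m=(P[...,2]>.1)&(P[...,2]<.135)&(abs(P[...,0]-.611)<.03)&(abs(P[...,1]-.233)<.03)&(q.min(-1)>100);print('top',P[m].max(0),P[m].mean(0))
cv2.imwrite('pics/c7z.png',c[:,:,::-1])
E
```

```text
[0.61238513 0.23443605 0.18838966] [-0.13991655  0.17247304  0.14671779]
top [0.62071968 0.24112064 0.1225509 ] [0.61253587 0.22975174 0.10947249]
```

View pics/c7z.png

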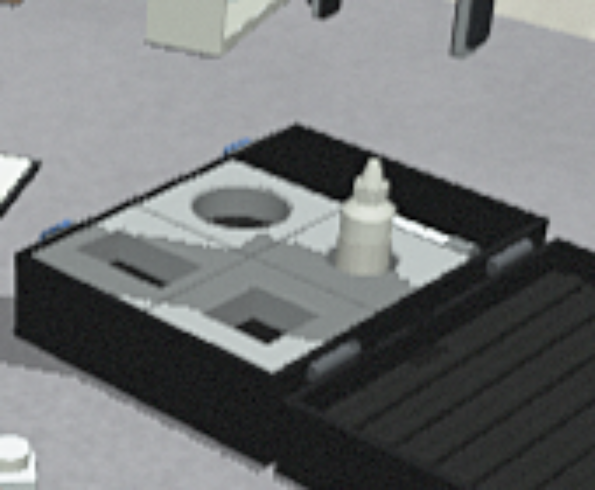

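Request:
servo_tool:
  moves:
    - {"delta_pos":[-8,-18,0],"dr":[0,0,0],"claw":85}
    - {"delta_pos":[-24,-52,0],"dr":[0,0,0],"claw":85}
    - {"delta_pos":[-40,-88,-10],"dr":[0,0,0],"claw":85}
    - {"delta_pos":[-57,-124,-20],"dr":[0,0,0],"claw":85}
    - {"delta_pos":[-74,-160,-30],"dr":[0,0,0],"claw":85}
    - {"delta_pos":[-90,-196,-40],"dr":[0,0,0],"claw":85}
    - {"delta_pos":[-107,-232,-45],"dr":[0,0,0],"claw":85}
    - {"delta_pos":[-124,-268,-45],"dr":[0,0,0],"claw":85}
    - {"delta_pos":[-139,-300,-45],"dr":[0,0,0],"claw":85}
    - {"delta_pos":[-145.5,-313.5,-45],"dr":[0,0,0],"claw":85}
    - {"delta_pos":[-145.5,-313.5,-45],"dr":[0,0,0],"claw":85}
    - {"delta_pos":[-145.5,-313.5,-45],"dr":[0,0,0],"claw":85}

```text
clock: 10.78
position: [0.4635, -0.0799, 0.1384]
eef_rot: [-0.5, -0.501, 0.501, -0.499]
ft_force: [0.5, -0.1, 0.0]
finger_gap: 0.996
```

```bash
python3 - <<'E'
from h import *
z=readout.get_obs();print(z['position'],z['qpos'].round(2))
save('wrist','w8')
E
```

```text
[ 0.46352863 -0.07987268  0.13843387] [-0.28  0.26  0.43  2.12 -0.15  0.79  0.24]
```

View pics/w8.png

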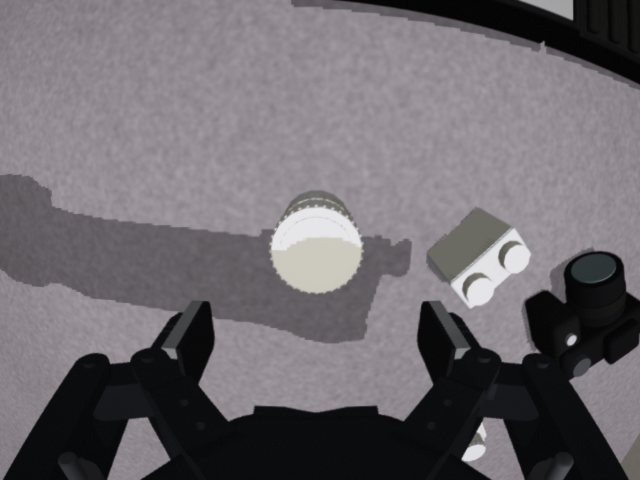

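The lid centre is at (317,249), centred between the jaws. Comparator caps at (479,289) and (514,256).

```bash
python3 - <<'E'
from h import *
z=readout.get_obs()
for uv,h in(((317,249),.071),((479,289),.074),((514,256),.074)):print(wray(uv,h,z['position'],z['eef_rot']).round(4))
E
```

```text
[ 0.4662 -0.0744  0.071 ]
[ 0.5731 -0.1016  0.074 ]
[ 0.5959 -0.0787  0.074 ]
```

```bash
python3 - <<'E'
from h import *
a=np.load('pics/scene0.npz')['p'];b=np.load('pics/side0.npz')['p']
A=cv2.resize(a[182:262,240:330],None,fx=8,fy=8,interpolation=cv2.INTER_CUBIC)
B=cv2.resize(b[218:278,224:334],None,fx=7,fy=7,interpolation=cv2.INTER_CUBIC)
C=cv2.resize(a[255:315,220:265],None,fx=8,fy=8,interpolation=cv2.INTER_CUBIC)
D=cv2.resize(b[280:340,320:365],None,fx=8,fy=8,interpolation=cv2.INTER_CUBIC)
for n,x in zip('ABC',(A,B,np.hstack([C,D]))):cv2.imwrite(f'pics/z{n}.png',x[:600,:800,::-1])
E
```

```text
(no output)
```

View pics/zA.png

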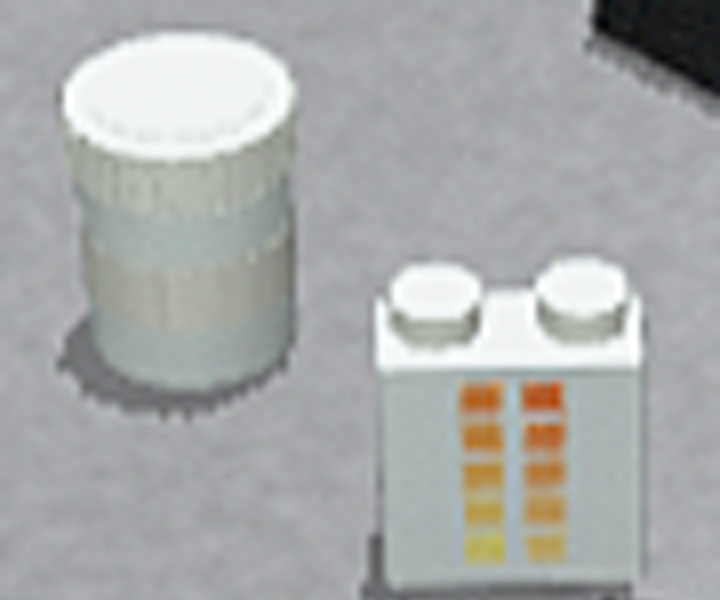

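View pics/zB.png

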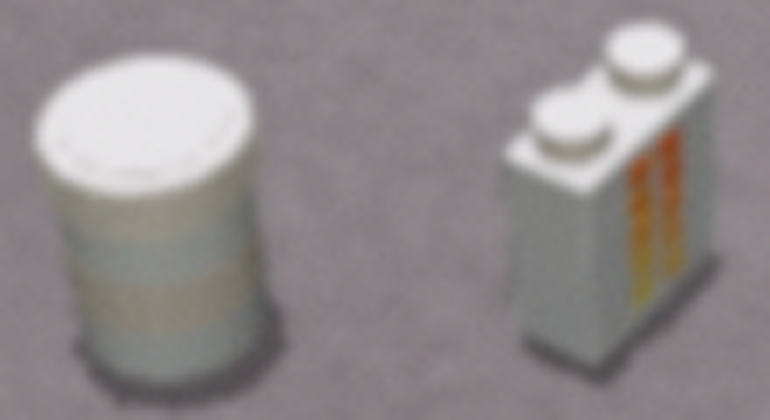

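View pics/zC.png

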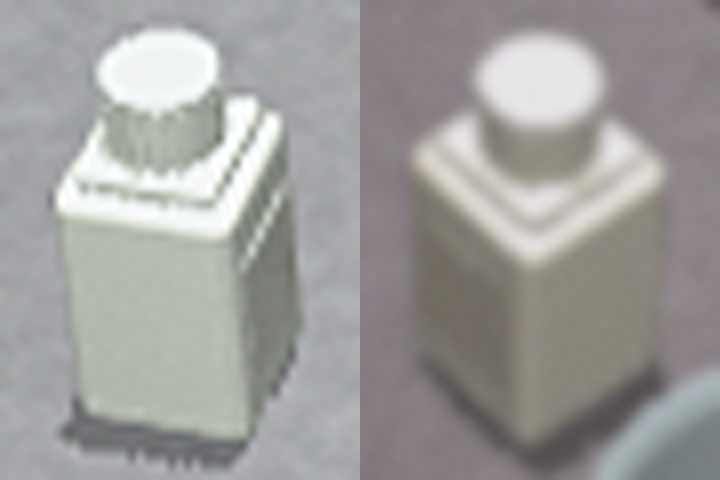

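```bash
python3 - <<'E'
from h import *
f=lambda x,y,s,ox,oy:((x+.5)/s-.5+ox,(y+.5)/s-.5+oy)
for nm,n,uv,z in (('pot','scene',f(180,96,8,240,182),.071),('pot','side',f(145,124,7,224,218),.071),
 ('capL','scene',f(436,292,8,240,182),.074),('capR','scene',f(583,287,8,240,182),.074),
 ('cap1','side',f(572,116,7,224,218),.074),('cap2','side',f(645,50,7,224,218),.074),
 ('sq','scene',f(159,68,8,220,255),.082),('sq','side',f(180,81,8,320,280),.082)):
  print(nm,n,(plane(n,uv,z)*1000).round(1))
E
```

```text
pot scene [466.6 -81.2  71. ]
pot side [465.3 -81.2  71. ]
capL scene [ 573.2 -106.9   74. ]
capR scene [596.9 -84.2  74. ]
cap1 side [ 573.8 -107.7   74. ]
cap2 side [597.9 -84.8  74. ]
sq scene [ 601.  -264.1   82. ]
sq side [ 602.1 -264.6   82. ]
```

Request:
servo_tool:
  moves:
    - {"delta_pos":[1,-1,-25],"dr":[0,0,0],"claw":85}
    - {"delta_pos":[1,-1,-55],"dr":[0,0,0],"claw":85}
    - {"delta_pos":[1,-1,-80],"dr":[0,0,0],"claw":85}
    - {"delta_pos":[1,-1,-95],"dr":[0,0,0],"claw":85}
    - {"delta_pos":[1,-1,-102],"dr":[0,0,0],"claw":85}
    - {"delta_pos":[1,-1,-104],"dr":[0,0,0],"claw":85}
    - {"delta_pos":[1,-1,-104],"dr":[0,0,0],"claw":75}
    - {"delta_pos":[1,-1,-104],"dr":[0,0,0],"claw":65}
    - {"delta_pos":[1,-1,-104],"dr":[0,0,0],"claw":60}
    - {"delta_pos":[1,-1,-104],"dr":[0,0,0],"claw":54}
    - {"delta_pos":[1,-1,-104],"dr":[0,0,0],"claw":50}
    - {"delta_pos":[1,-1,-104],"dr":[0,0,0],"claw":45}
  force: 35

```text
clock: 11.83
position: [0.4667, -0.0805, 0.037]
eef_rot: [0.5, 0.5, -0.499, 0.501]
ft_force: [-1.0, 0.6, 6.6]
finger_gap: 0.646
```

Request:
servo_tool:
  moves:
    - {"delta_pos":[0,0,0],"dr":[0,0,0],"claw":45}
    - {"delta_pos":[0,0,0],"dr":[0,0,0],"claw":45}

```text
clock: 12.0
position: [0.4667, -0.0805, 0.0369]
eef_rot: [0.5, 0.5, -0.499, 0.501]
ft_force: [-2.0, 0.6, 5.5]
finger_gap: 0.645
```

Request:
servo_tool:
  moves:
    - {"delta_pos":[0,0,5],"dr":[0,0,0],"claw":45}
    - {"delta_pos":[0,0,20],"dr":[0,0,0],"claw":45}
    - {"delta_pos":[0,0,45],"dr":[0,0,0],"claw":45}
    - {"delta_pos":[1,6,70],"dr":[0,0,0],"claw":45}
    - {"delta_pos":[3,20,90],"dr":[0,0,0],"claw":45}
    - {"delta_pos":[6,42,105],"dr":[0,0,0],"claw":45}
    - {"delta_pos":[11,72,110],"dr":[0,0,0],"claw":45}
    - {"delta_pos":[16,107,110],"dr":[0,0,0],"claw":45}
    - {"delta_pos":[21,144,110],"dr":[0,0,0],"claw":45}
    - {"delta_pos":[27,182,110],"dr":[0,0,0],"claw":45}
    - {"delta_pos":[32,220,110],"dr":[0,0,0],"claw":45}
    - {"delta_pos":[38,257,110],"dr":[0,0,0],"claw":45}

```text
clock: 13.0
position: [0.5038, 0.1784, 0.1464]
eef_rot: [0.5, 0.5, -0.499, 0.5]
ft_force: [1.0, -0.1, -1.0]
finger_gap: 0.644
```

Request:
servo_tool:
  moves:
    - {"delta_pos":[5,33,0],"dr":[0,0,0],"claw":45}
    - {"delta_pos":[8,55,0],"dr":[0,0,0],"claw":45}
    - {"delta_pos":[9.5,65,-10],"dr":[0,0,0],"claw":45}
    - {"delta_pos":[9.5,66,-22],"dr":[0,0,0],"claw":45}
    - {"delta_pos":[9.5,66,-30],"dr":[0,0,0],"claw":45}
    - {"delta_pos":[9.5,66,-35],"dr":[0,0,0],"claw":45}
    - {"delta_pos":[9.5,66,-35],"dr":[0,0,0],"claw":45}
    - {"delta_pos":[9.5,66,-35],"dr":[0,0,0],"claw":45}
    - {"delta_pos":[9.5,66,-35],"dr":[0,0,0],"claw":45}

```text
clock: 13.75
position: [0.5139, 0.2412, 0.1111]
eef_rot: [0.5, 0.5, -0.5, 0.5]
ft_force: [-0.6, 0.4, -1.3]
finger_gap: 0.644
```

```bash
cat > look.py <<'E'
import sys
from h import *
t=sys.argv[1];cx,cy,zz=map(float,sys.argv[2:5])
z=readout.get_obs();print(z['position'],z['ft_force'].round(1),z['finger_gap'])
o=[]
for n in('scene','side'):
    q,d=save(n,n+t);c=cp(n);X=np.array(c['K'])@(np.array(c['R'])@np.array([cx,cy,zz])+np.array(c['t']));u,v=(X[:2]/X[2]).astype(int)
    w=int(50 if n=='scene' else 42);o.append(cv2.resize(q[v-w:v+w,u-w:u+w],(390,390),interpolation=cv2.INTER_CUBIC))
cv2.imwrite(f'pics/m{t}.png',np.hstack(o)[:,:,::-1])
E
python3 look.py 9 .513 .242 .08
```

```text
[0.51389362 0.24116529 0.11112938] [-0.6  0.4 -1.3] 0.6438254128457401
```

View pics/m9.png

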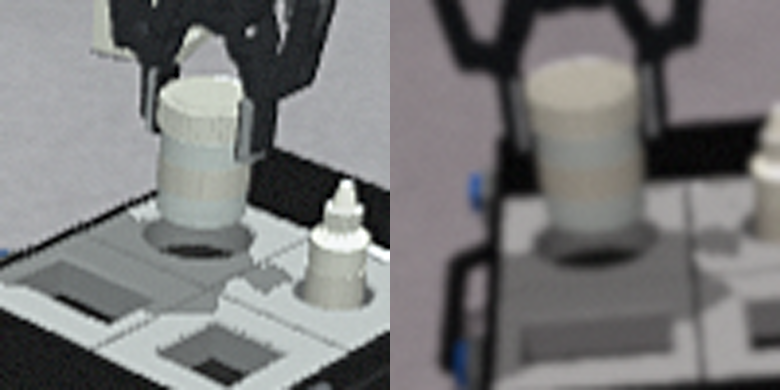

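The pot hangs upright and centred over the large round pocket. Lowering.

Request:
servo_tool:
  moves:
    - {"delta_pos":[0,0,-6],"dr":[0,0,0],"claw":45}
    - {"delta_pos":[0,0,-13],"dr":[0,0,0],"claw":45}
    - {"delta_pos":[0,0,-20],"dr":[0,0,0],"claw":45}
    - {"delta_pos":[0,0,-27],"dr":[0,0,0],"claw":45}
    - {"delta_pos":[0,0,-32],"dr":[0,0,0],"claw":45}
    - {"delta_pos":[0,0,-36],"dr":[0,0,0],"claw":45}
    - {"delta_pos":[0,0,-38],"dr":[0,0,0],"claw":45}
    - {"delta_pos":[0,0,-39],"dr":[0,0,0],"claw":45}
    - {"delta_pos":[0,0,-40],"dr":[0,0,0],"claw":45}
    - {"delta_pos":[0,0,-40],"dr":[0,0,0],"claw":45}
    - {"delta_pos":[0,0,-40],"dr":[0,0,0],"claw":45}

```text
clock: 14.77
position: [0.5137, 0.2425, 0.0711]
eef_rot: [0.5, 0.5, -0.499, 0.5]
ft_force: [0.1, 0.1, -0.4]
finger_gap: 0.642
```

Request:
servo_tool:
  moves:
    - {"delta_pos":[0,0,-1],"dr":[0,0,0],"claw":45}
    - {"delta_pos":[0,0,-1.5],"dr":[0,0,0],"claw":45}
    - {"delta_pos":[0,0,-1.5],"dr":[0,0,0],"claw":45}

```text
clock: 15.02
position: [0.5138, 0.2426, 0.071]
eef_rot: [0.5, 0.5, -0.499, 0.5]
ft_force: [-2.9, -1.4, 10.7]
finger_gap: 0.644
```

Request:
servo_tool:
  moves:
    - {"delta_pos":[0,0,0],"dr":[0,0,0],"claw":60}
    - {"delta_pos":[0,0,0],"dr":[0,0,0],"claw":68}
    - {"delta_pos":[0,0,0],"dr":[0,0,0],"claw":74}
    - {"delta_pos":[0,0,0],"dr":[0,0,0],"claw":74}
    - {"delta_pos":[0,0,8],"dr":[0,0,0],"claw":76}
    - {"delta_pos":[0,0,30],"dr":[0,0,0],"claw":76}
    - {"delta_pos":[0,0,60],"dr":[0,0,0],"claw":80}
    - {"delta_pos":[0,0,90],"dr":[0,0,0],"claw":80}
    - {"delta_pos":[0,0,110],"dr":[0,0,0],"claw":80}
    - {"delta_pos":[0,0,110],"dr":[0,0,0],"claw":80}

```text
clock: 15.85
position: [0.5163, 0.2435, 0.1846]
eef_rot: [0.503, 0.499, -0.497, 0.501]
ft_force: [-0.3, -0.1, 0.8]
finger_gap: 0.934
```

```bash
python3 look.py 10 .513 .242 .06
```

```text
[0.51633982 0.24350836 0.18459219] [-0.3 -0.1  0.8] 0.9339492561037754
```

View pics/m10.png

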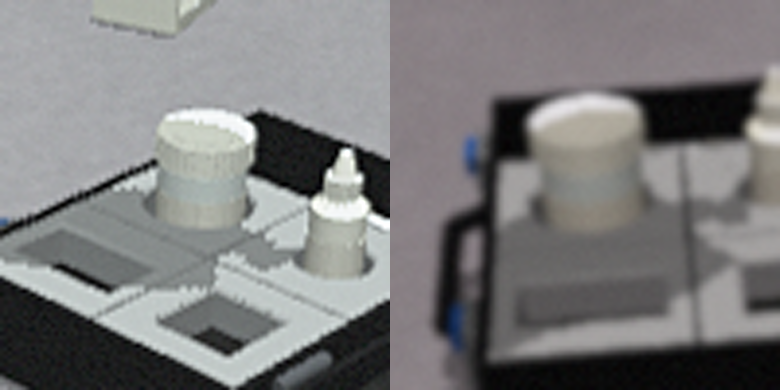

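Request:
servo_tool:
  moves:
    - {"delta_pos":[3,-15,0],"dr":[0,0,0.03],"claw":80}
    - {"delta_pos":[8,-45,0],"dr":[0,0,0.07],"claw":80}
    - {"delta_pos":[14,-83,0],"dr":[0,0,0.12],"claw":80}
    - {"delta_pos":[21,-122,0],"dr":[0,0,0.17],"claw":80}
    - {"delta_pos":[28,-161,0],"dr":[0,0,0.22],"claw":80}
    - {"delta_pos":[35,-200,0],"dr":[0,0,0.27],"claw":80}
    - {"delta_pos":[42,-239,0],"dr":[0,0,0.32],"claw":80}
    - {"delta_pos":[49,-278,0],"dr":[0,0,0.37],"claw":80}
    - {"delta_pos":[55,-317,0],"dr":[0,0,0.42],"claw":80}
    - {"delta_pos":[62,-356,-5],"dr":[0,0,0.46],"claw":80}
    - {"delta_pos":[69,-395,-10],"dr":[0,0,0.466],"claw":80}
    - {"delta_pos":[76,-434,-20],"dr":[0,0,0.466],"claw":80}

```text
clock: 16.95
position: [0.5891, -0.1934, 0.1584]
eef_rot: [0.371, 0.603, -0.371, 0.602]
ft_force: [1.3, 0.5, 0.2]
finger_gap: 0.935
```

Request:
servo_tool:
  moves:
    - {"delta_pos":[6,-37,-8],"dr":[0,0,0],"claw":80}
    - {"delta_pos":[11,-60,-8],"dr":[0,0,0],"claw":80}
    - {"delta_pos":[12.3,-72.2,-8],"dr":[0,0,0],"claw":80}
    - {"delta_pos":[12.3,-72.2,-8],"dr":[0,0,0],"claw":80}
    - {"delta_pos":[12.3,-72.2,-8],"dr":[0,0,0],"claw":80}
    - {"delta_pos":[12.3,-72.2,-8],"dr":[0,0,0],"claw":80}
    - {"delta_pos":[12.3,-72.2,-8],"dr":[0,0,0],"claw":80}

```text
clock: 17.53
position: [0.6022, -0.2608, 0.1513]
eef_rot: [0.37, 0.603, -0.369, 0.602]
ft_force: [0.0, 0.4, 1.0]
finger_gap: 0.935
```

```bash
python3 - <<'E'
from h import *
z=readout.get_obs();print(z['position'],z['qpos'].round(2));R=Ro.from_quat(z['eef_rot']).as_matrix();print(np.degrees(np.arctan2(R[1,1],R[0,1])))
save('wrist','w11')
E
```

```text
[ 0.60221702 -0.26083369  0.15132207] [ 0.09  0.53  0.36  1.68 -0.22  0.98  1.  ]
26.96251239718805
```

View pics/w11.png

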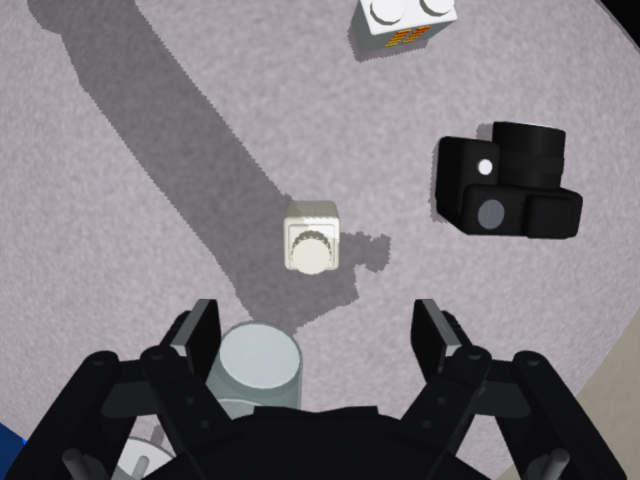

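Request:
servo_tool:
  moves:
    - {"delta_pos":[0,0,0],"dr":[0,0,0],"claw":80}
    - {"delta_pos":[0,0,-25],"dr":[0,0,0],"claw":80}
    - {"delta_pos":[0,0,-55],"dr":[0,0,0],"claw":80}
    - {"delta_pos":[0,0,-85],"dr":[0,0,0],"claw":80}
    - {"delta_pos":[0,0,-108],"dr":[0,0,0],"claw":80}
    - {"delta_pos":[0,0,-120],"dr":[0,0,0],"claw":80}
    - {"delta_pos":[0,0,-124],"dr":[0,0,0],"claw":80}
    - {"delta_pos":[0,0,-124],"dr":[0,0,0],"claw":80}
    - {"delta_pos":[0,0,-124],"dr":[0,0,0],"claw":80}
    - {"delta_pos":[0,0,-124],"dr":[0,0,0],"claw":80}

```text
clock: 18.42
position: [0.603, -0.2644, 0.0292]
eef_rot: [0.371, 0.601, -0.37, 0.603]
ft_force: [0.2, 1.2, 0.6]
finger_gap: 0.936
```

Request:
servo_tool:
  moves:
    - {"delta_pos":[0,0,0],"dr":[0,0,0],"claw":60}
    - {"delta_pos":[0,0,0],"dr":[0,0,0],"claw":50}
    - {"delta_pos":[0,0,0],"dr":[0,0,0],"claw":44}
    - {"delta_pos":[0,0,0],"dr":[0,0,0],"claw":40}
    - {"delta_pos":[0,0,0],"dr":[0,0,0],"claw":36}
    - {"delta_pos":[0,0,0],"dr":[0,0,0],"claw":30}
    - {"delta_pos":[0,0,0],"dr":[0,0,0],"claw":28}
    - {"delta_pos":[0,0,0],"dr":[0,0,0],"claw":28}
    - {"delta_pos":[0,0,0],"dr":[0,0,0],"claw":28}
  force: 35

```text
clock: 19.17
position: [0.602, -0.264, 0.0278]
eef_rot: [0.371, 0.602, -0.371, 0.602]
ft_force: [-0.5, -0.7, 6.1]
finger_gap: 0.438
```

Request:
servo_tool:
  moves:
    - {"delta_pos":[0,0,5],"dr":[0,0,0],"claw":28}
    - {"delta_pos":[0,0,20],"dr":[0,0,0],"claw":28}
    - {"delta_pos":[0,0,45],"dr":[0,0,0],"claw":28}
    - {"delta_pos":[0,0,75],"dr":[0,0,0],"claw":28}
    - {"delta_pos":[0,8,100],"dr":[0,0,-0.04],"claw":28}
    - {"delta_pos":[0,25,112],"dr":[0,0,-0.09],"claw":28}
    - {"delta_pos":[0,52,115],"dr":[0,0,-0.15],"claw":28}
    - {"delta_pos":[0,86,115],"dr":[0,0,-0.22],"claw":28}
    - {"delta_pos":[0,123,115],"dr":[0,0,-0.29],"claw":28}
    - {"delta_pos":[0,161,115],"dr":[0,0,-0.36],"claw":28}
    - {"delta_pos":[0,199,115],"dr":[0,0,-0.43],"claw":28}
    - {"delta_pos":[0,237,115],"dr":[0,0,-0.49],"claw":28}

```text
clock: 20.17
position: [0.6009, -0.0248, 0.1419]
eef_rot: [-0.506, -0.494, 0.507, -0.493]
ft_force: [0.2, -0.1, -0.4]
finger_gap: 0.437
```

Request:
servo_tool:
  moves:
    - {"delta_pos":[0,38,0],"dr":[0,0,-0.04],"claw":28}
    - {"delta_pos":[0,76,0],"dr":[0,0,-0.065],"claw":28}
    - {"delta_pos":[0.5,112,0],"dr":[0,0,-0.065],"claw":28}
    - {"delta_pos":[0.5,140,-5],"dr":[0,0,-0.065],"claw":28}
    - {"delta_pos":[0.5,157,-15],"dr":[0,0,-0.065],"claw":28}
    - {"delta_pos":[0.5,163,-28],"dr":[0,0,-0.065],"claw":28}
    - {"delta_pos":[0.5,163,-35],"dr":[0,0,-0.065],"claw":28}
    - {"delta_pos":[0.5,163,-40],"dr":[0,0,-0.065],"claw":28}
    - {"delta_pos":[0.5,163,-40],"dr":[0,0,-0.065],"claw":28}
    - {"delta_pos":[0.5,163,-40],"dr":[0,0,-0.065],"claw":28}
    - {"delta_pos":[0.5,163,-40],"dr":[0,0,-0.065],"claw":28}

```text
clock: 21.08
position: [0.6029, 0.1341, 0.1028]
eef_rot: [0.522, 0.476, -0.522, 0.477]
ft_force: [0.9, 0.2, -0.3]
finger_gap: 0.44
```

```bash
python3 look.py 12 .602 .136 .08
```

```text
[0.60285939 0.13411486 0.10275883] [ 0.9  0.2 -0.3] 0.439784049546302
```

View pics/m12.png

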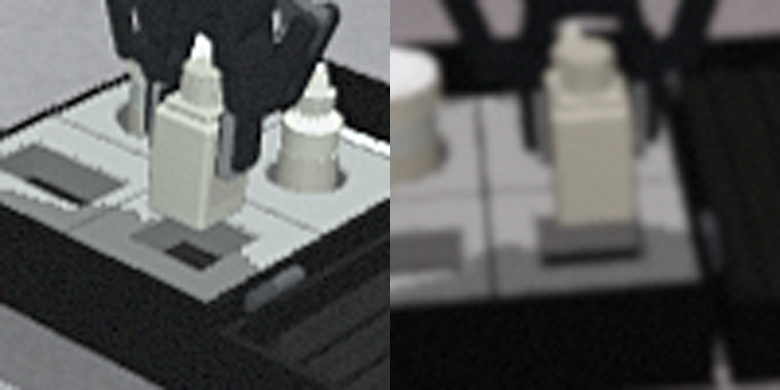

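Request:
servo_tool:
  moves:
    - {"delta_pos":[0,0,-6],"dr":[0,0,0],"claw":28}
    - {"delta_pos":[0,0,-13],"dr":[0,0,0],"claw":28}
    - {"delta_pos":[0,0,-20],"dr":[0,0,0],"claw":28}
    - {"delta_pos":[0,0,-27],"dr":[0,0,0],"claw":28}
    - {"delta_pos":[0,0,-32],"dr":[0,0,0],"claw":28}
    - {"delta_pos":[0,0,-36],"dr":[0,0,0],"claw":28}
    - {"delta_pos":[0,0,-38],"dr":[0,0,0],"claw":28}
    - {"delta_pos":[0,0,-39],"dr":[0,0,0],"claw":28}
    - {"delta_pos":[0,0,-40],"dr":[0,0,0],"claw":28}
    - {"delta_pos":[0,0,-41],"dr":[0,0,0],"claw":28}
    - {"delta_pos":[0,0,-41],"dr":[0,0,0],"claw":28}

```text
clock: 22.1
position: [0.6026, 0.1362, 0.0619]
eef_rot: [0.522, 0.477, -0.521, 0.478]
ft_force: [-0.3, -0.5, 1.9]
finger_gap: 0.443
```

Near-floor contact. A little more to confirm, then release.

Request:
servo_tool:
  moves:
    - {"delta_pos":[0,0,-0.7],"dr":[0,0,0],"claw":28}
    - {"delta_pos":[0,0,-1],"dr":[0,0,0],"claw":28}
    - {"delta_pos":[0,0,-1],"dr":[0,0,0],"claw":28}

```text
clock: 22.35
position: [0.6026, 0.1362, 0.0618]
eef_rot: [0.522, 0.478, -0.521, 0.477]
ft_force: [-4.1, -0.1, 7.8]
finger_gap: 0.441
```

Request:
servo_tool:
  moves:
    - {"delta_pos":[0,0,0],"dr":[0,0,0],"claw":42}
    - {"delta_pos":[0,0,0],"dr":[0,0,0],"claw":50}
    - {"delta_pos":[0,0,0],"dr":[0,0,0],"claw":60}
    - {"delta_pos":[0,0,0],"dr":[0,0,0],"claw":60}
    - {"delta_pos":[0,0,8],"dr":[0,0,0],"claw":60}
    - {"delta_pos":[0,0,30],"dr":[0,0,0],"claw":60}
    - {"delta_pos":[0,0,60],"dr":[0,0,0],"claw":60}
    - {"delta_pos":[0,0,90],"dr":[0,0,0],"claw":60}
    - {"delta_pos":[0,0,110],"dr":[0,0,0],"claw":60}
    - {"delta_pos":[0,0,110],"dr":[0,0,0],"claw":60}

```text
clock: 23.18
position: [0.6054, 0.1364, 0.1759]
eef_rot: [0.525, 0.476, -0.518, 0.479]
ft_force: [0.2, 0.9, -0.1]
finger_gap: 0.701
```

```bash
python3 look.py 13 .602 .136 .07
```

```text
[0.6054239  0.13638853 0.17587077] [ 0.2  0.9 -0.1] 0.7010230030567521
```

View pics/m13.png

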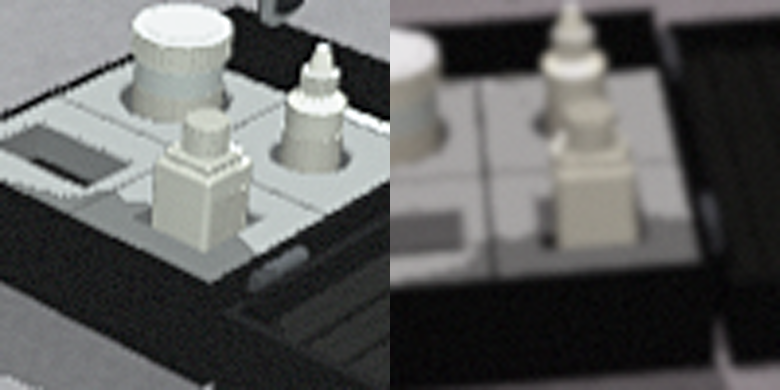

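Request:
servo_tool:
  moves:
    - {"delta_pos":[-1,-12,0],"dr":[0,0,-0.06],"claw":68}
    - {"delta_pos":[-3,-40,0],"dr":[0,0,-0.15],"claw":68}
    - {"delta_pos":[-6,-76,0],"dr":[0,0,-0.25],"claw":68}
    - {"delta_pos":[-9,-114,0],"dr":[0,0,-0.35],"claw":68}
    - {"delta_pos":[-12,-152,0],"dr":[0,0,-0.45],"claw":68}
    - {"delta_pos":[-14,-188,-10],"dr":[0,0,-0.55],"claw":68}
    - {"delta_pos":[-16,-216,-20],"dr":[0,0,-0.65],"claw":68}
    - {"delta_pos":[-16.6,-231.5,-25],"dr":[0,0,-0.721],"claw":68}
    - {"delta_pos":[-16.6,-231.5,-30],"dr":[0,0,-0.721],"claw":68}
    - {"delta_pos":[-16.6,-231.5,-30],"dr":[0,0,-0.721],"claw":68}
    - {"delta_pos":[-16.6,-231.5,-30],"dr":[0,0,-0.721],"claw":68}

```text
clock: 24.2
position: [0.5853, -0.0936, 0.1392]
eef_rot: [-0.655, -0.264, 0.657, -0.263]
ft_force: [-0.7, 0.3, 0.0]
finger_gap: 0.8
```

```bash
python3 - <<'E'
from h import *
z=readout.get_obs();print(z['position'],z['qpos'].round(2));R=Ro.from_quat(z['eef_rot']).as_matrix();print(np.degrees(np.arctan2(R[1,1],R[0,1])))
save('wrist','w14')
E
```

```text
[ 0.58527106 -0.09355022  0.13921922] [-0.4   0.5   0.67  1.86 -0.38  0.92 -0.36]
-46.18486367664141
```

View pics/w14.png

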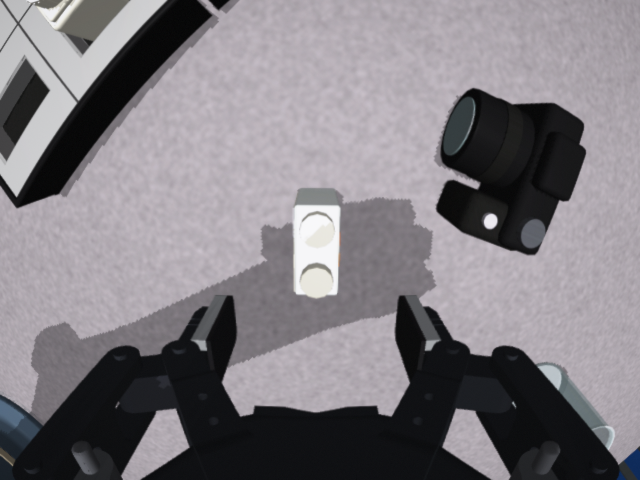

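The comparator is centred and square between the jaws (317,255), with the camera well clear at right. Descending and gripping.

Request:
servo_tool:
  moves:
    - {"delta_pos":[0,0,-20],"dr":[0,0,0],"claw":68}
    - {"delta_pos":[0,0,-50],"dr":[0,0,0],"claw":68}
    - {"delta_pos":[0,0,-80],"dr":[0,0,0],"claw":68}
    - {"delta_pos":[0,0,-100],"dr":[0,0,0],"claw":68}
    - {"delta_pos":[0,0,-108],"dr":[0,0,0],"claw":68}
    - {"delta_pos":[0,0,-111],"dr":[0,0,0],"claw":68}
    - {"delta_pos":[0,0,-111],"dr":[0,0,0],"claw":60}
    - {"delta_pos":[0,0,-111],"dr":[0,0,0],"claw":50}
    - {"delta_pos":[0,0,-111],"dr":[0,0,0],"claw":42}
    - {"delta_pos":[0,0,-111],"dr":[0,0,0],"claw":36}
    - {"delta_pos":[0,0,-111],"dr":[0,0,0],"claw":32}
    - {"delta_pos":[0,0,-111],"dr":[0,0,0],"claw":28}
  force: 35

```text
clock: 25.25
position: [0.5859, -0.0952, 0.0299]
eef_rot: [0.657, 0.263, -0.656, 0.263]
ft_force: [0.0, 0.1, 0.7]
finger_gap: 0.327
```

Request:
servo_tool:
  moves:
    - {"delta_pos":[0,0,0],"dr":[0,0,0],"claw":22}
    - {"delta_pos":[0,0,0],"dr":[0,0,0],"claw":18}
    - {"delta_pos":[0,0,0],"dr":[0,0,0],"claw":18}
    - {"delta_pos":[0,0,0],"dr":[0,0,0],"claw":18}
    - {"delta_pos":[0,0,0],"dr":[0,0,0],"claw":18}

```text
clock: 25.67
position: [0.586, -0.0952, 0.03]
eef_rot: [0.657, 0.263, -0.656, 0.263]
ft_force: [-0.9, 0.4, 6.3]
finger_gap: 0.325
```

Request:
servo_tool:
  moves:
    - {"delta_pos":[0,0,5],"dr":[0,0,0],"claw":18}
    - {"delta_pos":[0,0,20],"dr":[0,0,0],"claw":18}
    - {"delta_pos":[0,0,45],"dr":[0,0,0],"claw":18}
    - {"delta_pos":[0,0,75],"dr":[0,0,-0.03],"claw":18}
    - {"delta_pos":[-2,6,98],"dr":[0,0,-0.1],"claw":18}
    - {"delta_pos":[-6,19,110],"dr":[0,0,-0.2],"claw":18}
    - {"delta_pos":[-15,45,112],"dr":[0,0,-0.3],"claw":18}
    - {"delta_pos":[-26,78,112],"dr":[0,0,-0.4],"claw":18}
    - {"delta_pos":[-38,114,112],"dr":[0,0,-0.5],"claw":18}
    - {"delta_pos":[-50,150,112],"dr":[0,0,-0.6],"claw":18}
    - {"delta_pos":[-62,185,112],"dr":[0,0,-0.7],"claw":18}
    - {"delta_pos":[-72,214,112],"dr":[0,0,-0.8],"claw":18}

```text
clock: 26.67
position: [0.5122, 0.1213, 0.1411]
eef_rot: [-0.707, 0.014, 0.707, 0.015]
ft_force: [0.1, -0.5, -1.1]
finger_gap: 0.319
```

Request:
servo_tool:
  moves:
    - {"delta_pos":[-6,18,0],"dr":[0,0,-0.05],"claw":18}
    - {"delta_pos":[-8.5,26,0],"dr":[0,0,-0.05],"claw":18}
    - {"delta_pos":[-9,26,-12],"dr":[0,0,-0.05],"claw":18}
    - {"delta_pos":[-9,26,-24],"dr":[0,0,-0.05],"claw":18}
    - {"delta_pos":[-9,26,-33],"dr":[0,0,-0.05],"claw":18}
    - {"delta_pos":[-9,26,-38],"dr":[0,0,-0.05],"claw":18}
    - {"delta_pos":[-9,26,-38],"dr":[0,0,-0.05],"claw":18}
    - {"delta_pos":[-9,26,-38],"dr":[0,0,-0.05],"claw":18}
    - {"delta_pos":[-9,26,-38],"dr":[0,0,-0.05],"claw":18}

```text
clock: 27.42
position: [0.5052, 0.1438, 0.1035]
eef_rot: [0.707, -0.032, -0.706, -0.032]
ft_force: [0.0, 0.4, -0.9]
finger_gap: 0.324
```

```bash
python3 look.py 15 .505 .144 .08; python3 -c "
from h import *
z=readout.get_obs();R=Ro.from_quat(z['eef_rot']).as_matrix();print(np.degrees(np.arctan2(R[1,1],R[0,1])),z['qpos'].round(2))"
```

```text
[0.50519879 0.14377843 0.10351562] [ 0.   0.4 -0.9] 0.3242578490556752
-95.0850820185447 [-1.03  0.52  0.89  2.05 -0.55  0.83 -1.48]
```

View pics/m15.png

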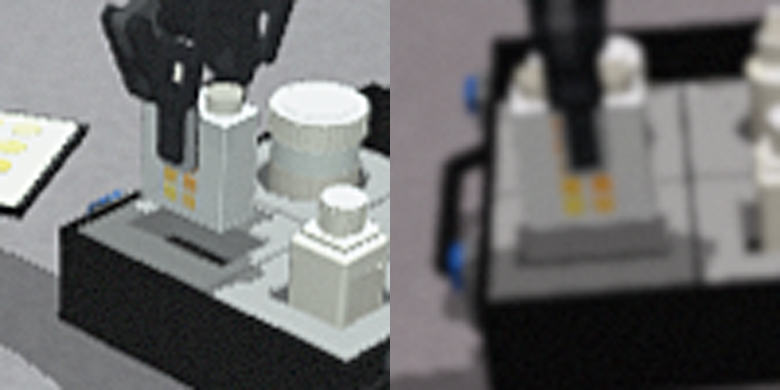

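Aligned above the oblong pocket in both views. Lowering.

Request:
servo_tool:
  moves:
    - {"delta_pos":[0,0,-6],"dr":[0,0,0],"claw":18}
    - {"delta_pos":[0,0,-13],"dr":[0,0,0],"claw":18}
    - {"delta_pos":[0,0,-20],"dr":[0,0,0],"claw":18}
    - {"delta_pos":[0,0,-26],"dr":[0,0,0],"claw":18}
    - {"delta_pos":[0,0,-31],"dr":[0,0,0],"claw":18}
    - {"delta_pos":[0,0,-35],"dr":[0,0,0],"claw":18}
    - {"delta_pos":[0,0,-37],"dr":[0,0,0],"claw":18}
    - {"delta_pos":[0,0,-38.5],"dr":[0,0,0],"claw":18}
    - {"delta_pos":[0,0,-39.5],"dr":[0,0,0],"claw":18}
    - {"delta_pos":[0,0,-40],"dr":[0,0,0],"claw":18}
    - {"delta_pos":[0,0,-40],"dr":[0,0,0],"claw":18}

```text
clock: 28.43
position: [0.5047, 0.1446, 0.064]
eef_rot: [-0.706, 0.031, 0.707, 0.031]
ft_force: [-1.1, 0.2, 5.6]
finger_gap: 0.322
```

Floor contact (5.6 N at the expected height). Releasing and lifting clear.

Request:
servo_tool:
  moves:
    - {"delta_pos":[0,0,0],"dr":[0,0,0],"claw":32}
    - {"delta_pos":[0,0,0],"dr":[0,0,0],"claw":40}
    - {"delta_pos":[0,0,0],"dr":[0,0,0],"claw":48}
    - {"delta_pos":[0,0,0],"dr":[0,0,0],"claw":48}
    - {"delta_pos":[0,0,8],"dr":[0,0,0],"claw":48}
    - {"delta_pos":[0,0,30],"dr":[0,0,0],"claw":48}
    - {"delta_pos":[0,0,60],"dr":[0,0,0],"claw":48}
    - {"delta_pos":[0,0,90],"dr":[0,0,0],"claw":48}
    - {"delta_pos":[0,0,120],"dr":[0,0,0],"claw":48}
    - {"delta_pos":[0,0,140],"dr":[0,0,0],"claw":48}
    - {"delta_pos":[0,0,140],"dr":[0,0,0],"claw":48}
    - {"delta_pos":[0,0,140],"dr":[0,0,0],"claw":48}

```text
clock: 29.43
position: [0.5051, 0.1449, 0.2045]
eef_rot: [0.707, -0.03, -0.706, -0.032]
ft_force: [-0.6, -1.1, -0.9]
finger_gap: 0.563
```

```bash
python3 look.py 16 .558 .189 .06; python3 - <<'E'
from h import *
ex=dict(drop=(.611,.233,.123,.012),pot=(.5134,.242,.105,.03),sq=(.602,.136,.116,.014),comp=(.505,.144,.108,.034))
for n,off in(('scene',-.0014),('side',.0009)):
    a=np.load(f'pics/{n}16.npz');P=cloud(n,a['d']);b=np.load(f'pics/{n}0.npz');B=cloud(n,b['d'])
    for k,(x,y,zt,r) in ex.items():
        m=(np.hypot(P[...,0]-x,P[...,1]-y)<r+.01)&(P[...,2]>.085)&(P[...,2]<.14)&(a['p'].min(-1)>70)
        Q=P[m];T=Q[Q[:,2]>np.percentile(Q[:,2],99)-.004];print(n,k,'top z',(np.percentile(Q[:,2],99)-off).round(4),'want',zt,'xy',T[:,:2].mean(0).round(3))
    m=(B[...,2]>.01)&(B[...,0]>.55)&(B[...,1]>-.5)&(B[...,1]<-.1)&(np.hypot(B[...,0]-.6,B[...,1]+.265)>.05)&(np.hypot(B[...,0]-.585,B[...,1]+.096)>.05)
    print('beaker/camera change px',(np.abs(P-B)[m].max(-1)>.01).mean())
E
```

```text
[0.50511568 0.14492542 0.20447343] [-0.6 -1.1 -0.9] 0.5629186550120683
scene drop top z 0.123 want 0.123 xy [0.611 0.232]
scene pot top z 0.1066 want 0.105 xy [0.515 0.24 ]
scene sq top z 0.1174 want 0.116 xy [0.603 0.135]
scene comp top z 0.1094 want 0.108 xy [0.505 0.143]
beaker/camera change px 0.0038546898726784253
side drop top z 0.1241 want 0.123 xy [0.611 0.233]
side pot top z 0.1066 want 0.105 xy [0.514 0.242]
side sq top z 0.1171 want 0.116 xy [0.603 0.134]
side comp top z 0.109 want 0.108 xy [0.504 0.143]
beaker/camera change px 0.004565112926477655
```

View pics/m16.png

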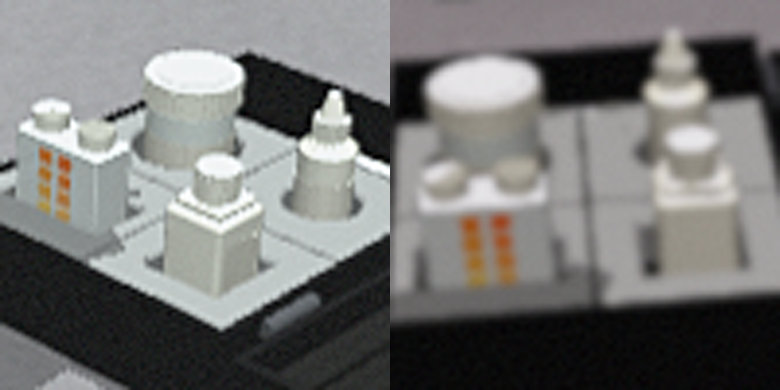

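View pics/scene16.png

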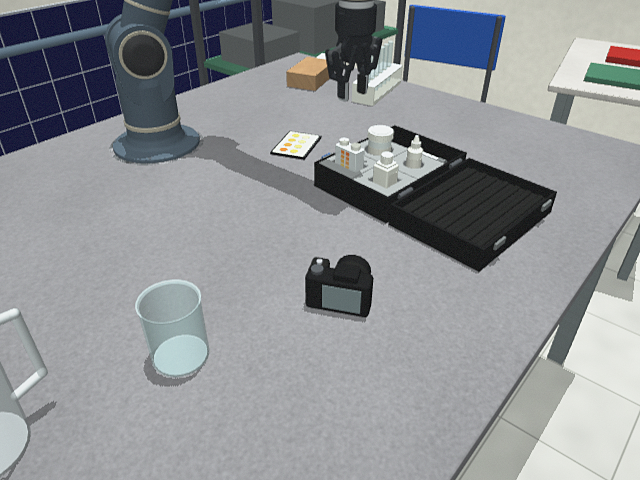

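All four items stand upright in their pockets, with tops at the expected heights. The beaker and camera haven't moved, and the gripper is clear at z = 0.20 m. Handing in.

```bash
python3 -c "
from bench import bot
print(bot.job_done())"
```

```text
the job is handed in; nothing more can be done
None
```

The kit is packed and handed in at about 29.5 s of the 102 s allowed. I placed the items in this order: dropper bottle, sample pot, square bottle, colour comparator. Each was lowered upright until it touched the pocket floor (5–11 N) and only then released.

- **Seating:** in the last scene and side images, all four tops are within about 1.6 mm of their expected fully seated heights. All four stand within about 2 mm of their pocket centres.
- **Beaker and camera:** the before-and-after depth difference over them is under 0.5% of pixels, so neither moved. The gripper was clear of everything at hand-in, about 0.2 m above the table.
- **Disagreement:** wrist-camera positions read about 2–7 mm too far in +y compared with the scene and side cameras. Those two agreed to within about 1–2 mm, so I took positions from them, plus a hover check before each placing.

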